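# Open the wash canister on its stand and load the stoppers

## Task

First raise the blue screw jack by its black knob (clockwise) until its platform just touches the underside of the aluminium wash canister, so the canister is supported. Then unscrew the orange cap over its several turns without forcing it, keep hold of it as it comes free, and lay it flat in the white tray, either way up. Put every pale rubber stopper that lies on the bench into the open canister, leave the jack raised, and do not knock over or push away the glassware and the wash bottle.

Things in the scene. Friction and masses are not known exactly. Their poses are not given: they have to be found in the camera images.
- cap: orange ribbed screw cap, 62 mm across (ribs to 64), 29 high, 50 g; origin at the centre of its lower edge, z up. Right-hand thread: unscrews anticlockwise from above, rising 8 mm a turn (1 mm axial play), free after 1.5 to 1.6 turns from the start (fully on, origin 25 mm below can_mouth), 12 to 13 mm higher; a further 13 mm lift clears the mouth. Stays where it is left on the thread.
- can_mouth (a point): centre of the mouth (rim) of the aluminium wash canister, 178 mm above the bench, axes of the stand. Neck 40 mm wide inside, 54 over the thread; canister 72 wide; shoulder begins 37 mm below the mouth, inner floor 98 below. Fixed by a clamp to a column 88 mm behind its axis (stand's +x, away from the robot) that is 120 mm high.
- can_base (a point): centre of the underside of the canister, 75 mm above the bench (axes of the stand)
- platform_top (a point): centre of the top of the jack's square steel platform, straight below the canister; it starts 6 to 11 mm below the canister's underside and rises 12 mm for each turn of the knob; it touches when level with can_base
- jack_knob (a joint): angle of the jack's knob, rad, growing clockwise seen from above; 0 is the lowest setting; at 7.33 the platform touches the canister and the knob comes to a hard stop. It starts between 1.5 and 4, turns with about 0.06 N m of friction and stays where it is left.
- knob_grip (a point): on the upright axis of the black ribbed round knob, at the height to grip, 71 mm above the bench; knob 33 mm across (ribs to 35), from 57 to 83 mm above the bench, on a blue gearbox 42 mm square that ends 54 mm above the bench; 150 mm to the right (stand's -y) of the canister's axis
- cap_tray_in (a point): centre of the inner floor (4 mm above the bench) of the white square tray, 140 mm outside, 132 inside, walls 16 high; fixed
- stopper_a: pale grey flat rubber stopper, tapered, 28 mm wide at the top, 12 high; 20 g, origin at the centre of its narrow underside, z to its wide end; stands on the bench, may be absent
- stopper_b: pale grey rubber stopper, tapered, 22 mm wide at the top, 15 high; 20 g, origin at the centre of its narrow underside, z to its wide end; stands on the bench, may be absent
- stopper_c: pale grey rubber stopper, tapered, 22 mm wide at the top, 15 high; 20 g, origin at the centre of its narrow underside, z to its wide end; stands on the bench, may be absent
- stopper_d: pale grey flat rubber stopper, tapered, 28 mm wide at the top, 12 high; 20 g, origin at the centre of its narrow underside, z to its wide end; stands on the bench, may be absent
- stand: grey base plate 200 x 270 x 10 mm carrying the column, clamp, canister, jack and knob; fixed to the bench; origin on the bench under the canister's axis
- flask: bystander: glass conical flask, 92 mm wide, 124 high, origin under its centre
- wash_bottle: bystander: white plastic wash bottle with a bent spout, 84 mm wide, 218 high, origin under its centre
- cylinder: bystander: slender stoppered glass measuring cylinder, 40 mm foot, 191 high, origin under its centre
There are look-alikes about, which are no part of the job. There is more than one size of the cap; the one meant has the size given above.

How it is judged:
By the outcome, as a careful person would: the job done as asked, in the order asked, and still so for the second after the job is handed in, with the robot touching nothing.
Of stopper_a, stopper_b, stopper_c, stopper_d only 2 to 4 are there at a start; the rules pass over those that are not, and their reading is None.
At some moment in a run one of stopper_a, stopper_b, stopper_c, stopper_d may be knocked a few centimetres aside while the robot is not near it.
Once in a run the grip may slacken for a moment while it holds something.
It also fails if it takes over 210 s, if anything falls off the work surface, if the arm or the gripper's body presses on something with over 40 N, if the wrist force passes 120 N, or if a joint passes its speed limit or range.

## Robot

A 7-joint arm with a two-finger parallel gripper is mounted at the origin on a cart in front of the work surface, level with it; the furniture and walls round the work are solid. World frame = base frame: x ahead of the robot, y to its left, z up, the work surface at z = 0. Lengths are in m, angles in rad, forces in N, time in s.
With the tool pointing down it reaches from about 0.425 to 1.025 m from the base axis. Payload 9.4 kg.
Tool frame: the origin (TCP) lies on the centre line of the jaws, within the pads' length; the fingertips stand env.finger_overhang ahead of it and the grasp point (between the pads) lies 11 mm behind it (env.finger_overhang is the distance from the TCP to the fingertips, in m); x points along the fingers, z is the direction in which the jaws open and shut, and the axes are right-handed (so a half turn about x gives the same grasp; the last joint's range is limited). The gripper opens to 85 mm and grips with 20 to 120 N. Pads are 22 mm wide; open, the fingers measure 114 mm over their backs; the gripper's body (76 mm by 85 mm) begins 54 mm behind the grasp point. The pads swing forward as they close: fully open they stand 13 mm farther back than shut.
Start: joints at [1.27, 0.599, -0.003, 1.599, 0.002, 0.943, -0.08], TCP at [0.161, -0.707, 0.239] pointing down, gripper open.
Joint ranges: [-2.57, 2.57], [-0.35, 1.97], [-1.29, 1.29], [0.11, 2.56], [-1.05, 4.19], [0.11, 1.86], [-2.63, 2.63]. Speed limits (rad/s): [2.22, 2.22, 3.01, 3.01, 3.14, 3.14, 3.14].

## Interface

Orientations are given as a unit quaternion [x, y, z, w].
In Python, from station import env, cams gives the robot as it stands.
- The arm moves only by the tool step_arm, never from a script. Its argument "motion" is one flat list of numbers, 6 for each row, row after row: the shift along the world's x, y, z each as a share of 0.4 m, from -1 to 1, then the turn, a rotation vector about the world's x, y, z each as a share of 90 degrees, from -1 to 1. In form: [dx, dy, dz, rx, ry, rz, dx, dy, dz, rx, ry, rz, ...]. A call has exactly 8 rows; each row is the pose to reach, as a shift and turn from the pose commanded when the call began; what a row does not reach only later rows make up. A row lasts 1/12 s, in which the tool goes at most 41.7 mm and 7.16 degrees, less where a joint would pass 70% of its speed; a pose out of reach is approached as far as the arm can. A call with a number of a shift or a turn outside -1 to 1 is refused whole. A call with a gripper value outside its range is refused whole. "claw" is the opening, from 0 (shut) to 1 (fully open), set as the call begins (left out, the last holds). The fingers move at their own pace and stop on an object; "newtons" is the grip in N (left out, the last holds). Time passes only in rows, so rows that repeat a pose let the fingers close, or fill a call up. It gives the time, the measured TCP pose, the force and the opening at its end, in the units of the state.
- env.read_state(): the state, without advancing time (a new reading comes with each control period).
- cams.grab_frame(name): name is "scene" or "top"; returns (picture, depth): 480x640x3 uint8, blue, green, red; 480x640 float32, m along the optical axis (not along the pixel's ray), 0 where there is no reading.
- cams.calibration(name): a dict with "mtx" (3x3 intrinsics, pixels), "view" (4x4, takes a point from world to camera coordinates). Camera axes: x right, y down, z forward; pixel columns grow to the right and rows downward; lengths in m; the calibration is good to about 2 mm. A picture is of the moment at which its call begins. calibration takes no time and is no camera call.
- env.finish_job(): hands the job in, once; it reports no verdict.
The state is a dict: "time_s": time; "qpos": joint angles; "joint_vel": joint speeds; "tau": joint torques, N m; "ee_pos": TCP position; "ee_rot": TCP orientation; "wrist_force": force on the tool from outside, world axes, zero at the start; "moment": the same for the moment, N m; "gripper_width": opening from 0.0 (shut) to 1.0 (fully open).
Only numpy, scipy, OpenCV 4.12 (cv2) and the standard library are available. Lean on these libraries where they do the work, as an engineer would, in place of code of your own. Each camera call takes 0.05 s, during which the arm holds its last target.

## Working session

There is one attempt and no reset: what is moved stays moved. The work goes in short steps, Python scripts to look and compute and a tool call to move; the robot and the scene stay as the last step left them, time stands still between calls to the robot, and variables do not carry over. Pictures are saved under pics/ and viewed, and the job is handed in when it is done.

Besides the shell and the picture viewer there is one more tool, called after "Request:" as name(argument=value, ...), one argument or row to a line, values as JSON. step_arm: Moves the arm, as the interface text tells. Its arguments: {"type":"object","properties":{"motion":{"type":"array","items":{"type":"number"}},"claw":{"type":"number"},"newtons":{"type":"number"}},"required":["motion"]}

```bash
ls; mkdir -p pics; python3 - <<'E'
from station import env,cams
import cv2,numpy as np
s=env.read_state()
print({k:np.round(v,3) for k,v in s.items()},env.finger_overhang)
for n in("scene","top"):
    p,d=cams.grab_frame(n);cv2.imwrite(f"pics/{n}0.png",p);np.save(f"pics/{n}0.npy",d)
    c=cams.calibration(n);print(n,np.round(c["mtx"],1),np.round(c["view"],3))
E
```

```text
pics
{'time_s': np.float64(0.0), 'qpos': array([ 1.27 ,  0.6  , -0.003,  1.6  ,  0.002,  0.943, -0.08 ]), 'joint_vel': array([ 0.   ,  0.   , -0.002, -0.002, -0.001, -0.   , -0.002]), 'tau': array([-1.0000e-03, -7.7645e+01,  1.5660e+00, -2.5800e+01,  1.3000e-02,
        9.0000e-03,  0.0000e+00]), 'ee_pos': array([ 0.161, -0.706,  0.238]), 'ee_rot': array([ 0.441,  0.553, -0.441,  0.552]), 'wrist_force': array([-0.143, -0.657,  0.002]), 'moment': array([-0.028,  0.056,  0.014]), 'gripper_width': np.float64(1.0)} 0.008
scene [[540.4   0.  324.2]
 [  0.  540.4 241.8]
 [  0.    0.    1. ]] [[-0.699 -0.715  0.002  0.401]
 [-0.27   0.261 -0.927  0.28 ]
 [ 0.662 -0.648 -0.376  0.877]
 [ 0.     0.     0.     1.   ]]
top [[479.2   0.  311. ]
 [  0.  479.2 247.8]
 [  0.    0.    1. ]] [[-1.100e-02 -1.000e+00 -2.000e-03 -2.000e-02]
 [-9.950e-01  1.100e-02 -9.800e-02  5.940e-01]
 [ 9.800e-02  1.000e-03 -9.950e-01  1.069e+00]
 [ 0.000e+00  0.000e+00  0.000e+00  1.000e+00]]
```

View pics/scene0.png

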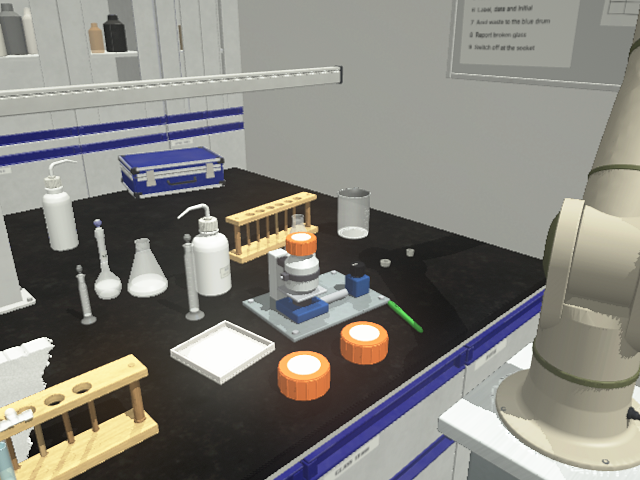

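View pics/top0.png

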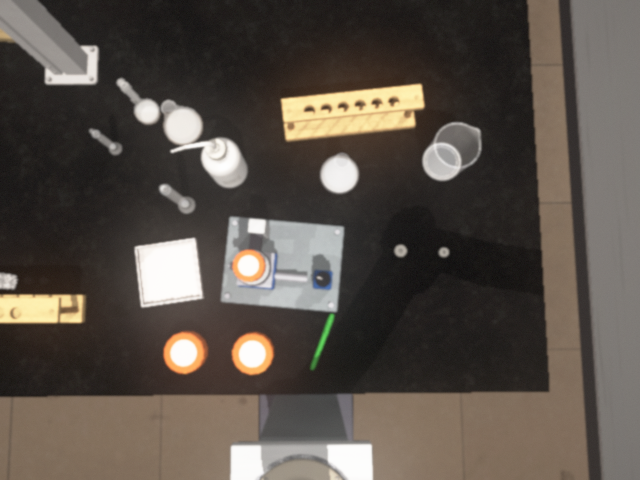

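```bash
cat > h.py <<'E'
import numpy as np,cv2
from station import env,cams
def cal(n):
    c=cams.calibration(n);return np.array(c["mtx"]),np.array(c["view"])
def world(n,u,v,d):
    K,V=cal(n);p=np.linalg.inv(K)@np.array([u,v,1.])*d
    return (np.linalg.inv(V)@np.r_[p,1])[:3]
def onz(n,u,v,z):
    K,V=cal(n);Vi=np.linalg.inv(V);o=Vi[:3,3];r=Vi[:3,:3]@np.linalg.inv(K)@np.array([u,v,1.])
    return o+r*(z-o[2])/r[2]
def cloud(n,d):
    K,V=cal(n);v,u=np.mgrid[:480,:640];p=np.stack([(u-K[0,2])/K[0,0]*d,(v-K[1,2])/K[1,1]*d,d,np.ones_like(d)],-1)
    w=(p@np.linalg.inv(V).T)[...,:3];w[d==0]=np.nan;return w
def proj(n,p):
    K,V=cal(n);q=K@(V@np.r_[p,1])[:3];return q[:2]/q[2]
def crop(n,im,u0,v0,u1,v1,f,name):
    cv2.imwrite(f"pics/{name}.png",cv2.resize(im[v0:v1,u0:u1],None,fx=f,fy=f,interpolation=cv2.INTER_CUBIC))
E
python3 - <<'E'
from h import *
t=cv2.imread("pics/top0.png");s=cv2.imread("pics/scene0.png")
d=np.load("pics/top0.npy");w=cloud("top",d)
crop("top",t,210,200,360,320,5,"t1");crop("scene",s,230,220,430,340,4,"s1")
crop("top",t,380,225,470,285,7,"t2")
for u,v in[(400,250),(444,252),(249,266),(252,354),(185,352),(321,279),(168,272),(300,240),(420,320),(340,175),(222,150),(170,195),(185,205)]:
    print((u,v),np.round(w[v,u],3))
# orange caps
hsv=cv2.cvtColor(t,cv2.COLOR_BGR2HSV);m=cv2.inRange(hsv,(5,120,120),(20,255,255))
n,l,st,c=cv2.connectedComponentsWithStats(m)
for i in range(1,n):
    if st[i,4]>50:
        ys,xs=np.where(l==i);p=w[ys,xs];zt=np.nanmax(p[:,2]);q=p
        print(st[i],"z",round(zt,3),np.round(np.nanmin(q,0),3),np.round(np.nanmax(q,0),3))
E
```

```text
(400, 250) [ 0.588 -0.234  0.009]
(444, 252) [ 0.582 -0.335  0.012]
(249, 266) [0.544 0.095 0.183]
(252, 354) [0.357 0.107 0.042]
(185, 352) [0.363 0.255 0.043]
(321, 279) [ 0.52  -0.048  0.082]
(168, 272) [0.543 0.308 0.003]
(300, 240) [ 0.614 -0.001  0.01 ]
(420, 320) [ 0.426 -0.276  0.003]
(340, 175) [ 0.75  -0.093  0.081]
(222, 150) [0.78  0.151 0.176]
(170, 195) [0.694 0.263 0.15 ]
(185, 205) [0.695 0.262 0.034]
[232 249  33  32 379] z 0.19 [0.516 0.067 0.11 ] [0.585 0.129 0.19 ]
[163 331  45  44 903] z 0.049 [ 0.309  0.215 -0.004] [0.408 0.317 0.049]
[231 332  43  44 828] z 0.047 [ 0.305  0.063 -0.005] [0.404 0.16  0.047]
```

View pics/t1.png

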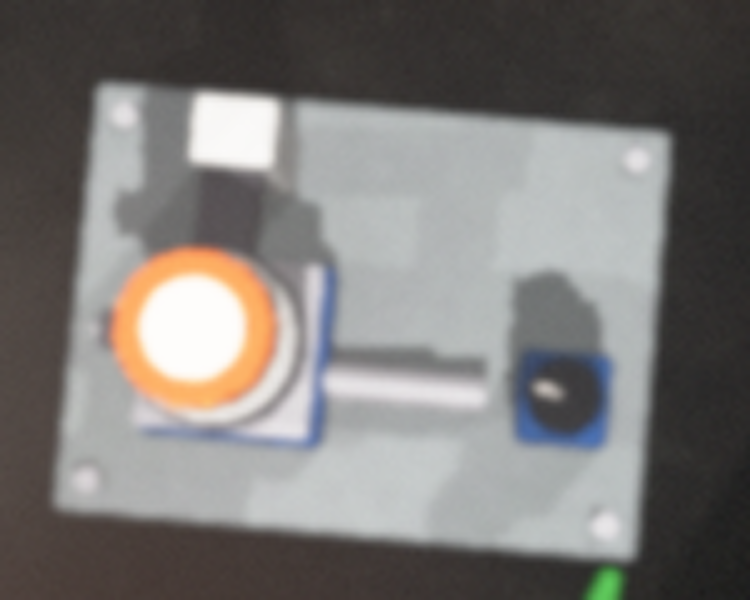

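View pics/s1.png

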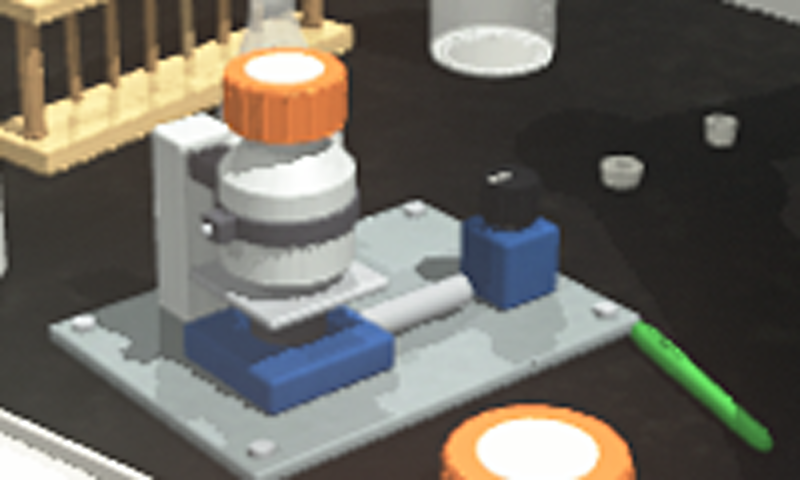

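View pics/t2.png

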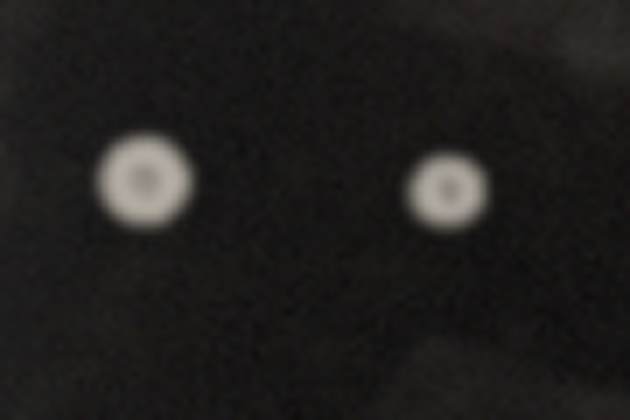

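```bash
python3 - <<'E'
from h import *
t=cv2.imread("pics/top0.png");s=cv2.imread("pics/scene0.png")
hsv=cv2.cvtColor(t,cv2.COLOR_BGR2HSV)
# cap top: orange+white disc in window
m=cv2.inRange(t[240:290,225:280],(0,0,150),(255,255,255))
def big(m):
    n,l,st,c=cv2.connectedComponentsWithStats(m);i=1+np.argmax(st[1:,4]);return c[i],st[i]
c,st=big(cv2.inRange(t[245:290,228:275],(200,200,200),(255,255,255)));u=c+[228,245];print("white disc",u,st)
cap=onz("top",*u,0.182);print("cap",cap)
k=cv2.inRange(t[265:295,310:335],(0,0,0),(60,60,60));c,st=big(k);uk=c+[310,265];print("knob",uk,st);kn=onz("top",*uk,0.083);print(kn,kn-cap,np.linalg.norm((kn-cap)[:2]))
kn=onz("top",565/5+210-.4,395/5+200-.4,0.083);print(kn,np.linalg.norm((kn-cap)[:2]))
# plate corners t1
P=np.array([onz("top",a/5+210-.4,b/5+200-.4,.01) for a,b in[(98,85),(672,131),(636,562),(55,512)]]);print(P,[np.linalg.norm(P[i]-P[i-1]) for i in range(4)])
d=P[1]-P[0]+P[2]-P[3];print("yaw", np.degrees(np.arctan2(d[0],-d[1])))
# scene: white disc on cap
c,st=big(cv2.inRange(s[225:260,280:322],(215,215,215),(255,255,255)));us=c+[280,225];print("scene disc",us,onz("scene",*us,.182),st)
# pale blobs
m=cv2.inRange(hsv,(0,0,90),(180,70,255));n,l,st,c=cv2.connectedComponentsWithStats(m)
for i in range(1,n):
    if 20<st[i,4]<300: print(st[i],c[i],np.round(onz("top",*c[i],.012),3))
E
```

```text
white disc [248.00882353 265.17647059] [ 10  10  21  21 340]
cap [0.54565674 0.09727085 0.182     ]Traceback (most recent call last):
  File "<stdin>", line 10, in <module>
  File "<stdin>", line 7, in big
    return _wrapfunc(a, 'argmax', axis=axis, out=out, **kwds)
    return bound(*args, **kwds)
ValueError: attempt to get argmax of an empty sequence
```

```bash
python3 - <<'E'
from h import *
t=cv2.imread("pics/top0.png");s=cv2.imread("pics/scene0.png")
hsv=cv2.cvtColor(t,cv2.COLOR_BGR2HSV)
print(t[268:292:2,310:336:2].max(-1))
def big(m):
    n,l,st,c=cv2.connectedComponentsWithStats(m);i=1+np.argmax(st[1:,4]);return c[i],st[i]
cap=onz("top",248.0,265.2,0.182)
P=np.array([onz("top",a/5+210-.4,b/5+200-.4,.01) for a,b in[(98,85),(672,131),(636,562),(55,512)]]);print(P,[np.linalg.norm(P[i]-P[i-1]) for i in range(4)])
d=P[1]-P[0]+P[2]-P[3];print("yaw", np.degrees(np.arctan2(d[0],-d[1])))
for uk in [(323,279)]:
  kn=onz("top",*uk,0.083);print(kn,kn-cap,np.linalg.norm((kn-cap)[:2]))
c,st=big(cv2.inRange(s[225:260,280:322],(215,215,215),(255,255,255)));us=c+[280,225];print("scene disc",us,onz("scene",*us,.182),st)
m=cv2.inRange(hsv,(0,0,90),(180,70,255));n,l,st,c=cv2.connectedComponentsWithStats(m)
for i in range(1,n):
    if 20<st[i,4]<300: print(st[i],c[i],np.round(onz("top",*c[i],.012),3))
E
```

```text
[[177 132 115 114 113 115 115 116 116 116 154 185 184]
 [180 129 107 106 107 105 103 103 108 113 142 176 184]
 [179 128 103 106  92  78  71  72  88 112 147 167 181]
 [165 115 102  95  73  64  63  61  66  85 140 164 181]
 [158 113 101  99 140 115  72  62  63  67 124 169 183]
 [160 115 101  95 164 169 114  64  63  65 109 164 181]
 [161 122 119  82  73  89  79  65  61  66 111 161 180]
 [164 140 139  99  66  66  64  63  63  78 131 164 181]
 [174 149 152 138  90  68  66  67  76 116 159 170 180]
 [177 159 159 162 142 115 101 100 135 166 168 176 182]
 [177 171 159 157 155 154 153 154 169 173 171 182 186]
 [178 176 174 175 172 170 166 166 165 168 183 191 192]]
[[ 0.67119572  0.16458243  0.01      ]
 [ 0.64643052 -0.10438013  0.01      ]
 [ 0.44650719 -0.08432651  0.01      ]
 [ 0.47222524  0.18322136  0.01      ]] [np.float64(0.19984158899489332), np.float64(0.2701003026776747), np.float64(0.20092657214088758), np.float64(0.2687810982904061)]
yaw -5.3754511022228195
[ 0.5202254  -0.05190019  0.083     ] [-0.02538526 -0.14918827 -0.099     ] 0.1513325875492371
scene disc [300.87155963 236.568
[... 2566 characters left out ...]
.012]
[  0 427  17  51 208] [  8.80288462 449.99519231] [0.148 0.654 0.012]
[134 440  12  14  62] [140.16129032 447.46774194] [0.151 0.36  0.012]
[ 45 451   9   8  31] [ 48.19354839 455.22580645] [0.136 0.566 0.012]
[ 23 455  12   9  40] [ 28.5   459.175] [0.128 0.609 0.012]
[ 54 456  13  18  79] [ 61.         464.91139241] [0.115 0.536 0.012]
[526 456   7   8  24] [528.95833333 459.375     ] [ 0.117 -0.507  0.012]
[478 465  10   6  21] [482.19047619 467.23809524] [ 0.101 -0.402  0.012]
[586 466   3  14  24] [587.375 472.   ] [ 0.088 -0.635  0.012]
[534 471  10   9  27] [537.74074074 475.62962963] [ 0.082 -0.525  0.012]
[474 472  10   7  21] [478.19047619 474.61904762] [ 0.085 -0.392  0.012]
```

```bash
python3 - <<'E'
from h import *
K,V=cal("top");print("campos",np.linalg.inv(V)[:3,3])
for nm,u,v,z in [("platcentre",226,348,.067),("shaft L",330,380,.03),("shaft R",480,390,.03),("gearbox TL",517,353,.054),("gbox BR",610,443,.054),("gbTR",608,353,.054),("gbBL",518,443,.054),("col",235,132,.12)]:
    print(nm,np.round(onz("top",u/5+209.6,v/5+199.6,z),4))
# from scene: knob top & gearbox
s=cv2.imread("pics/scene0.png");crop("scene",s,335,255,380,300,14,"s2")
for p in [(.52,-.052,.083),(.531,-.0525,.083)]: print(proj("scene",p),proj("top",p))
for n in("scene","top"):
    w=cloud(n,np.load(f"pics/{n}0.npy"));q=w.reshape(-1,3);a=q[(abs(q[:,0]-.525)<.04)&(abs(q[:,1]+.052)<.04)&(q[:,2]>.075)&(q[:,2]<.095)]
    print(n,len(a),np.median(a,0),np.percentile(a,3,axis=0),np.percentile(a,97,axis=0))
    a=q[(abs(q[:,0]-.545)<.05)&(abs(q[:,1]-.096)<.05)&(q[:,2]>.178)&(q[:,2]<.19)]
    print(n,len(a),np.median(a,0),np.percentile(a,3,axis=0),np.percentile(a,97,axis=0))
E
```

```text
campos [ 0.48604934 -0.02789963  1.12155464]
platcentre [0.5439 0.0976 0.067 ]
shaft L [0.5309 0.0547 0.03  ]
shaft R [ 0.5256 -0.0136  0.03  ]
gearbox TL [ 0.541  -0.0305  0.054 ]
gbox BR [ 0.5006 -0.0714  0.054 ]
gbTR [ 0.5406 -0.0711  0.054 ]
gbBL [ 0.501  -0.0305  0.054 ]
col [0.6322 0.0876 0.12  ]
[357.24240358 263.34315109] [323.04750242 279.10383705]
[353.82090142 261.84732991] [323.21138251 274.01476829]
scene 123 [ 0.51466383 -0.04604377  0.0822682 ] [ 0.50232038 -0.06485707  0.07555674] [ 0.53121431 -0.03508936  0.08507053]
scene 314 [0.5386152  0.10006175 0.18220072] [0.51413032 0.07031534 0.17861462] [0.56880251 0.12570315 0.18369169]
top 190 [ 0.52138059 -0.04968376  0.08299802] [ 0.5072658  -0.06478907  0.07871084] [ 0.535471   -0.03466118  0.08704507]
top 783 [0.54594106 0.09732904 0.18263439] [0.51867551 0.0715483  0.17918869] [0.57333475 0.12466539 0.18574198]
```

View pics/s2.png

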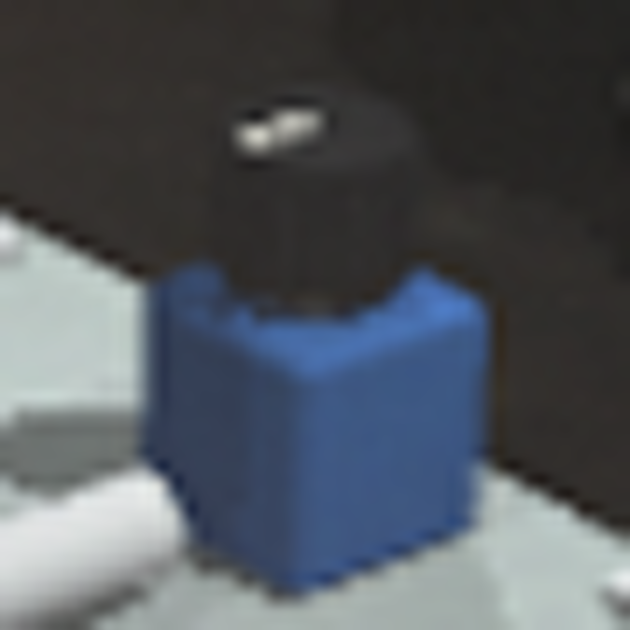

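```bash
cat >> h.py <<'E'
from scipy.spatial.transform import Rotation as Ro
def st():
    s=env.read_state();R=Ro.from_quat(s["ee_rot"]).as_matrix()
    print("t",round(float(s["time_s"]),2),"pos",np.round(s["ee_pos"],4),"x",np.round(R[:,0],3),"jawdeg",round(np.degrees(np.arctan2(R[1,2],R[0,2])),1),"q",np.round(s["qpos"],2),"F",np.round(s["wrist_force"],1),"M",np.round(s["moment"],2),"w",round(float(s["gripper_width"]),3))
    return s
E
python3 -c "
from h import *
st()"
```

```text
t 0.1 pos [ 0.1608 -0.7065  0.2385] x [-0.     0.001 -1.   ] jawdeg -77.2 q [ 1.27  0.6  -0.    1.6   0.    0.94 -0.08] F [-0.8  0.6 -0.8] M [ 0.    0.02 -0.04] w 0.998
```

Request:
step_arm(
  motion=[0.04, 0.07, 0, 0, 0, 0.07, 0.08, 0.14, 0, 0, 0, 0.15, 0.11, 0.2, 0, 0, 0, 0.23, 0.15, 0.27, 0, 0, 0, 0.31, 0.19, 0.34, 0, 0, 0, 0.39, 0.23, 0.41, 0, 0, 0, 0.47, 0.26, 0.48, 0, 0, 0, 0.55, 0.3, 0.545, 0, 0, 0, 0.62],
  claw=1,
  newtons=40,
)

```text
time_s: 0.77
ee_pos: [0.2807, -0.4871, 0.2391]
ee_rot: [0.129, 0.696, -0.129, 0.695]
wrist_force: [-0.2, 0.1, -0.5]
gripper_width: 0.999
```

Request:
step_arm(
  motion=[0.04, 0.07, 0, 0, 0, 0.07, 0.08, 0.14, 0, 0, 0, 0.15, 0.11, 0.2, 0, 0, 0, 0.23, 0.15, 0.27, 0, 0, 0, 0.31, 0.19, 0.34, 0, 0, 0, 0.39, 0.23, 0.41, 0, 0, 0, 0.47, 0.26, 0.48, 0, 0, 0, 0.55, 0.3, 0.545, 0, 0, 0, 0.62],
)

```text
time_s: 1.43
ee_pos: [0.4007, -0.2693, 0.2392]
ee_rot: [-0.211, 0.675, 0.211, 0.675]
wrist_force: [0.6, -0.3, 0.7]
gripper_width: 0.998
```

```bash
python3 -c "
from h import *
s=st();print((np.array([.5205,-.0515,.2])-s['ee_pos'])/.4)"
```

```text
t 1.43 pos [ 0.4007 -0.2693  0.2392] x [-0.001  0.    -1.   ] jawdeg 34.8 q [ 0.94  0.37 -0.61  2.11  0.3   0.75  0.74] F [ 0.6 -0.3  0.7] M [-0.02 -0.02  0.02] w 0.998
[ 0.2995962   0.54442855 -0.09792407]
```

Request:
step_arm(
  motion=[0.04, 0.07, 0, 0, 0, 0.07, 0.08, 0.14, 0, 0, 0, 0.15, 0.11, 0.2, 0, 0, 0, 0.23, 0.15, 0.27, 0, 0, 0, 0.31, 0.19, 0.34, -0.02, 0, 0, 0.39, 0.23, 0.41, -0.05, 0, 0, 0.47, 0.26, 0.48, -0.07, 0, 0, 0.55, 0.3, 0.544, -0.1, 0, 0, 0.62],
)

```text
time_s: 2.1
ee_pos: [0.5211, -0.0517, 0.1991]
ee_rot: [0.503, -0.497, -0.503, -0.497]
wrist_force: [0.7, -0.5, 0.5]
gripper_width: 0.998
```

```bash
python3 - <<'E'
from h import *
s=st();print((np.array([.5205,-.0515,.066])-s['ee_pos'])/.4)
for n in("scene","top"):
    p,d=cams.grab_frame(n);cv2.imwrite(f"pics/{n}1.png",p)
    if n=="scene":crop(n,p,280,160,480,310,4,"s3")
E
```

```text
t 2.1 pos [ 0.5211 -0.0517  0.1991] x [ 0. -0. -1.] jawdeg 90.6 q [ 0.57  0.53 -0.82  2.06  0.55  0.78  0.99] F [ 0.7 -0.5  0.5] M [-0.02  0.01 -0.01] w 0.998
[-0.00139919  0.00047745 -0.33270443]
```

View pics/s3.png

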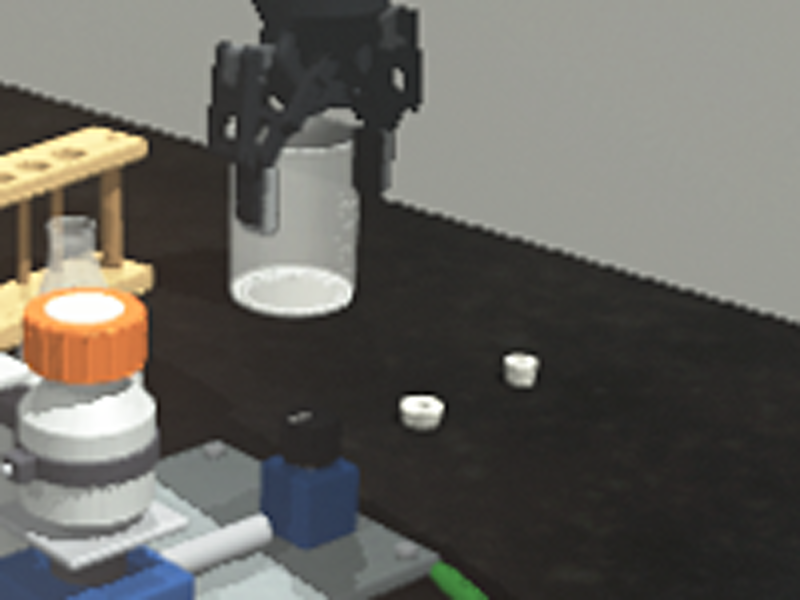

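View pics/top1.png

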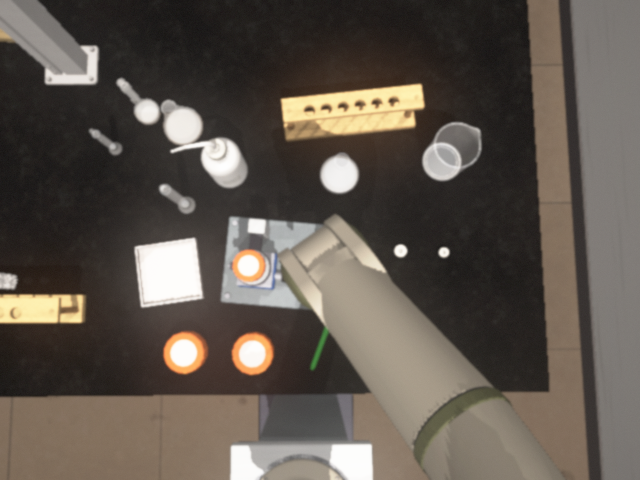

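Request:
step_arm(
  motion=[0, 0, -0.05, 0, 0, 0, 0, 0, -0.1, 0, 0, 0, 0, 0, -0.15, 0, 0, 0, 0, 0, -0.2, 0, 0, 0, 0, 0, -0.25, 0, 0, 0, 0, 0, -0.29, 0, 0, 0, 0, 0, -0.32, 0, 0, 0, -0.001, 0, -0.333, 0, 0, 0],
)

```text
time_s: 2.87
ee_pos: [0.5196, -0.0541, 0.0646]
ee_rot: [-0.5, 0.5, 0.501, 0.499]
wrist_force: [-0.8, -0.9, 0.3]
gripper_width: 1.001
```

Request:
step_arm(
  motion=[0, 0, 0, 0, 0, 0, 0, 0, 0, 0, 0, 0, 0, 0, 0, 0, 0, 0, 0, 0, 0, 0, 0, 0, 0, 0, 0, 0, 0, 0, 0, 0, 0, 0, 0, 0, 0, 0, 0, 0, 0, 0, 0, 0, 0, 0, 0, 0],
  claw=0,
  newtons=40,
)

```text
time_s: 3.53
ee_pos: [0.5211, -0.0518, 0.0673]
ee_rot: [0.501, -0.498, -0.501, -0.5]
wrist_force: [-3.5, 4.1, 9.2]
gripper_width: 0.372
```

```bash
python3 - <<'E'
from h import *
s=st()
for n in("scene",):
    p,d=cams.grab_frame(n)
    crop(n,p,310,200,410,300,6,"s4")
E
```

```text
t 3.53 pos [ 0.5211 -0.0518  0.0673] x [ 0.002  0.002 -1.   ] jawdeg 90.3 q [ 0.4   0.7  -0.6   2.17  0.82  0.52  0.74] F [-3.5  4.1  9.2] M [ 0.98  0.43 -0.01] w 0.372
```

View pics/s4.png

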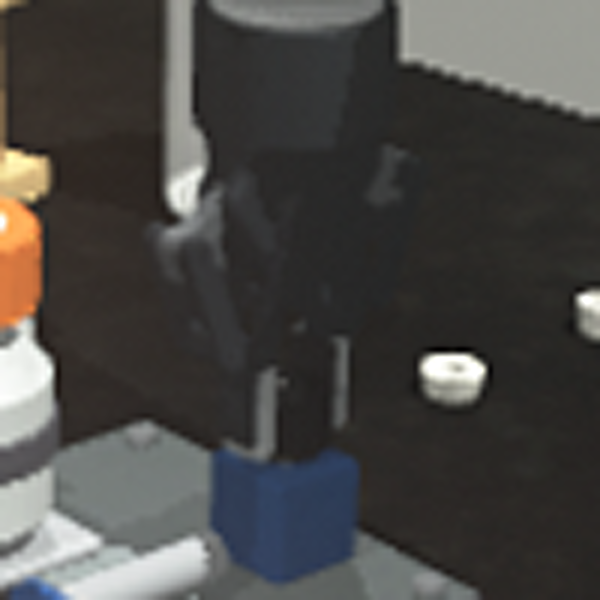

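Request:
step_arm(
  motion=[0, 0, 0, 0, 0, 0, 0, 0, 0, 0, 0, 0, 0, 0, 0.005, 0, 0, 0, 0, 0, 0.01, 0, 0, 0, 0, 0, 0.01, 0, 0, 0, 0, 0, 0.01, 0, 0, 0, 0, 0, 0.01, 0, 0, 0, 0, 0, 0.01, 0, 0, 0],
  claw=0.55,
)

```text
time_s: 4.25
ee_pos: [0.5205, -0.0534, 0.07]
ee_rot: [0.501, -0.499, -0.501, -0.499]
wrist_force: [1.0, 0.6, -1.1]
gripper_width: 0.554
```

Request:
step_arm(
  motion=[0, 0, 0, 0, 0, 0, 0, 0, 0, 0, 0, 0, 0, 0, 0, 0, 0, 0, 0, 0, 0, 0, 0, 0, 0, 0, 0, 0, 0, 0, 0, 0, 0, 0, 0, 0, 0, 0, 0, 0, 0, 0, 0, 0, 0, 0, 0, 0],
  claw=0,
  newtons=40,
)

```text
time_s: 4.92
ee_pos: [0.5206, -0.0518, 0.0705]
ee_rot: [-0.501, 0.498, 0.502, 0.499]
wrist_force: [-2.5, 4.1, 7.8]
gripper_width: 0.369
```

```bash
python3 - <<'E'
from h import *
s=st()
E
```

```text
t 4.92 pos [ 0.5206 -0.0518  0.0705] x [ 0.001  0.002 -1.   ] jawdeg 90.3 q [ 0.41  0.69 -0.61  2.16  0.81  0.52  0.75] F [-2.5  4.1  7.8] M [0.94 0.47 0.01] w 0.369
```

Request:
step_arm(
  motion=[0, 0.002, 0, 0, 0, -0.07, 0, 0.004, 0, 0, 0, -0.15, 0, 0.004, 0, 0, 0, -0.23, 0, 0.004, 0, 0, 0, -0.31, 0, 0.004, 0, 0, 0, -0.39, 0, 0.004, 0, 0, 0, -0.47, 0, 0.004, 0, 0, 0, -0.55, 0, 0.004, 0, 0, 0, -0.62],
)

```text
time_s: 5.58
ee_pos: [0.5204, -0.0522, 0.0705]
ee_rot: [-0.207, 0.676, 0.207, 0.676]
wrist_force: [-2.0, -0.8, 5.9]
gripper_width: 0.369
```

```bash
python3 - <<'E'
from h import *
s=st()
E
```

```text
t 5.58 pos [ 0.5204 -0.0522  0.0705] x [ 0.    -0.001 -1.   ] jawdeg 34.1 q [ 0.23  0.64 -0.35  2.18  0.55  0.41  0.03] F [-2.  -0.8  5.9] M [-0.31  0.34  0.06] w 0.369
```

Request:
step_arm(
  motion=[0, 0, 0, 0, 0, -0.07, 0, 0, 0, 0, 0, -0.15, 0, 0, 0, 0, 0, -0.23, 0, 0, 0, 0, 0, -0.31, 0, 0, 0, 0, 0, -0.39, 0, 0, 0, 0, 0, -0.47, 0, 0, 0, 0, 0, -0.55, 0, 0, 0, 0, 0, -0.62],
)

```text
time_s: 6.25
ee_pos: [0.5198, -0.0522, 0.0705]
ee_rot: [0.133, 0.695, -0.134, 0.694]
wrist_force: [-3.4, -1.9, 7.3]
gripper_width: 0.368
```

```bash
python3 - <<'E'
from h import *
s=st()
for n in("scene",):
    p,d=cams.grab_frame(n)
    crop(n,p,240,220,400,340,5,"s5")
E
```

```text
t 6.25 pos [ 0.5198 -0.0522  0.0705] x [-0.001 -0.001 -1.   ] jawdeg -21.7 q [ 0.07  0.63 -0.11  2.19  0.19  0.34 -0.58] F [-3.4 -1.9  7.3] M [-0.44  0.62  0.08] w 0.368
```

View pics/s5.png

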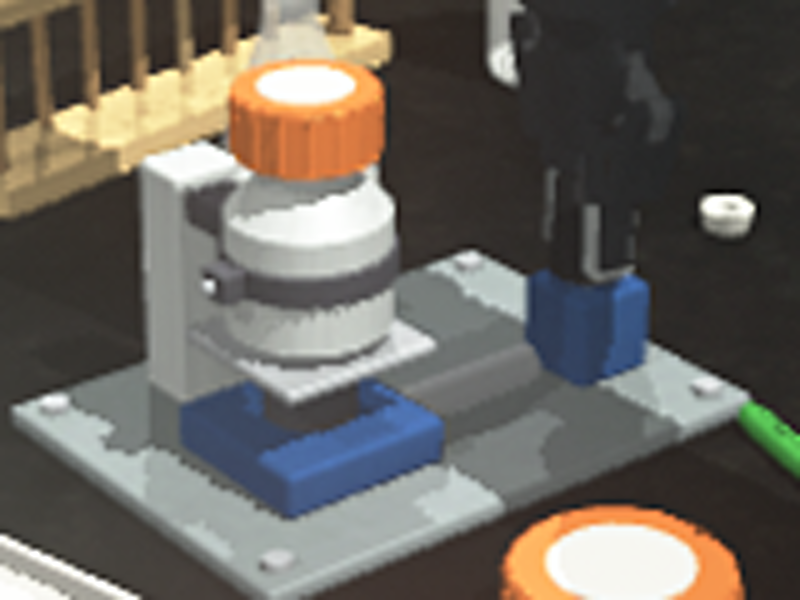

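Request:
step_arm(
  motion=[0, 0, 0, 0, 0, -0.07, 0, 0, 0, 0, 0, -0.15, 0, 0, 0, 0, 0, -0.23, 0, 0, 0, 0, 0, -0.31, 0, 0, 0, 0, 0, -0.39, 0, 0, 0, 0, 0, -0.47, 0, 0, 0, 0, 0, -0.55, 0, 0, 0, 0, 0, -0.62],
)

```text
time_s: 6.97
ee_pos: [0.5195, -0.0519, 0.0705]
ee_rot: [0.442, 0.552, -0.443, 0.551]
wrist_force: [-4.6, -0.8, 9.9]
gripper_width: 0.368
```

```bash
python3 - <<'E'
from h import *
s=st()
for n in("scene",):
    p,d=cams.grab_frame(n)
    crop(n,p,260,260,345,325,9,"s6")
E
```

```text
t 6.97 pos [ 0.5195 -0.0519  0.0705] x [-0.001  0.    -1.   ] jawdeg -77.5 q [-0.09  0.63  0.11  2.2  -0.2   0.33 -1.16] F [-4.6 -0.8  9.9] M [-0.2   0.91  0.08] w 0.368
```

View pics/s6.png

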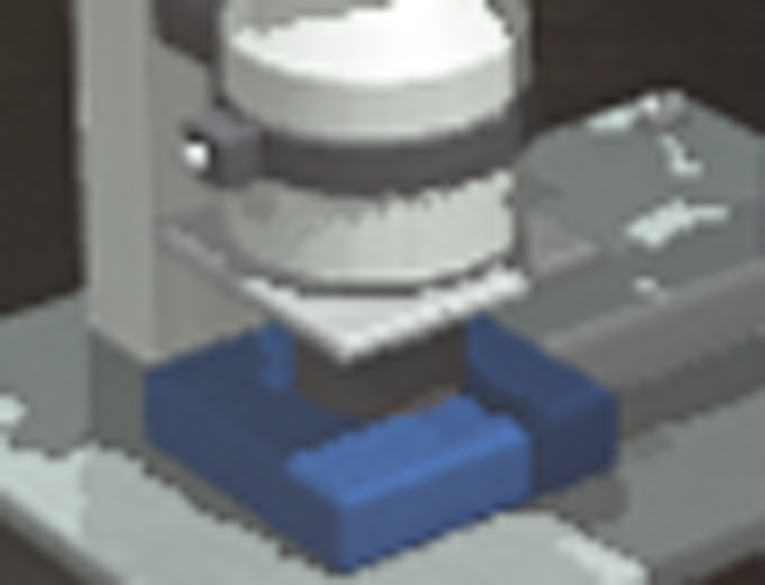

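Request:
step_arm(
  motion=[0, 0, 0, 0, 0, -0.05, 0, 0, 0, 0, 0, -0.1, 0, 0, 0, 0, 0, -0.15, 0, 0, 0, 0, 0, -0.2, 0, 0, 0, 0, 0, -0.25, 0, 0, 0, 0, 0, -0.3, 0, 0, 0, 0, 0, -0.35, 0, 0, 0, 0, 0, -0.4],
  newtons=25,
)

```text
time_s: 7.68
ee_pos: [0.5195, -0.0515, 0.0704]
ee_rot: [-0.591, -0.389, 0.591, -0.388]
wrist_force: [-4.4, 1.1, 9.3]
gripper_width: 0.368
```

```bash
python3 - <<'E'
from h import *
s=st()
for n in("scene",):
    p,d=cams.grab_frame(n)
    crop(n,p,260,260,345,325,9,"s7")
E
```

```text
t 7.68 pos [ 0.5195 -0.0515  0.0704] x [-0.001  0.001 -1.   ] jawdeg -113.4 q [-0.18  0.64  0.25  2.2  -0.46  0.35 -1.52] F [-4.4  1.1  9.3] M [-0.04  0.87  0.05] w 0.368
```

View pics/s7.png

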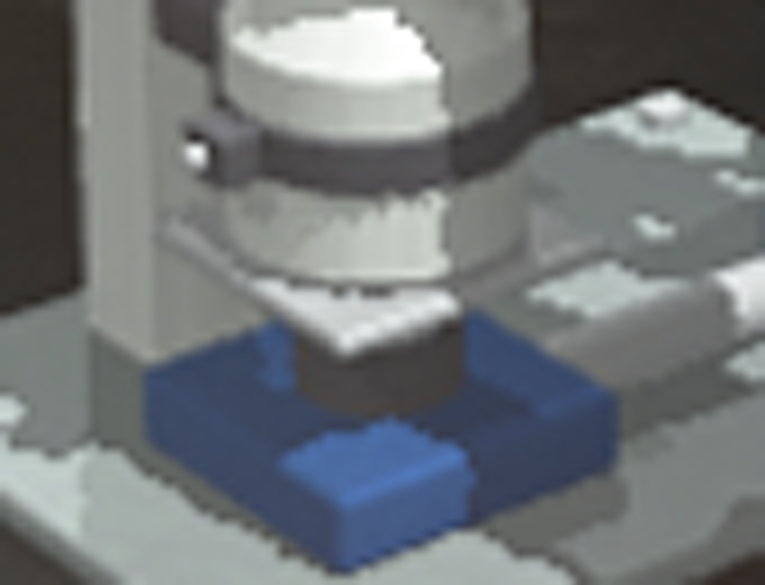

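Request:
step_arm(
  motion=[0, 0, 0, 0, 0, -0.05, 0, 0, 0, 0, 0, -0.1, 0, 0, 0, 0, 0, -0.15, 0, 0, 0, 0, 0, -0.2, 0, 0, 0, 0, 0, -0.25, 0, 0, 0, 0, 0, -0.3, 0, 0, 0, 0, 0, -0.35, 0, 0, 0, 0, 0, -0.4],
)

```text
time_s: 8.4
ee_pos: [0.5197, -0.0513, 0.0704]
ee_rot: [-0.682, -0.187, 0.682, -0.186]
wrist_force: [-3.3, 0.7, 9.6]
gripper_width: 0.371
```

```bash
python3 - <<'E'
from h import *
s=st()
E
```

```text
t 8.4 pos [ 0.5197 -0.0513  0.0704] x [-0.001  0.001 -1.   ] jawdeg -149.4 q [-0.28  0.67  0.41  2.21 -0.7   0.39 -1.9 ] F [-3.3  0.7  9.6] M [0.09 0.88 0.02] w 0.371
```

Request:
step_arm(
  motion=[0, 0, 0, 0, 0, -0.05, 0, 0, 0, 0, 0, -0.1, 0, 0, 0, 0, 0, -0.15, 0, 0, 0, 0, 0, -0.2, 0, 0, 0, 0, 0, -0.25, 0, 0, 0, 0, 0, -0.3, 0, 0, 0, 0, 0, -0.35, 0, 0, 0, 0, 0, -0.4],
)

```text
time_s: 9.07
ee_pos: [0.5201, -0.0512, 0.0704]
ee_rot: [-0.706, 0.033, 0.706, 0.034]
wrist_force: [-2.9, 1.6, 9.1]
gripper_width: 0.365
```

```bash
python3 - <<'E'
from h import *
s=st()
for n in("scene",):
    p,d=cams.grab_frame(n)
    crop(n,p,260,260,345,325,9,"s8")
E
```

```text
t 9.07 pos [ 0.5201 -0.0512  0.0704] x [-0.     0.001 -1.   ] jawdeg 174.6 q [-0.39  0.71  0.57  2.22 -0.91  0.47 -2.32] F [-2.9  1.6  9.1] M [0.2  0.65 0.03] w 0.365
```

View pics/s8.png

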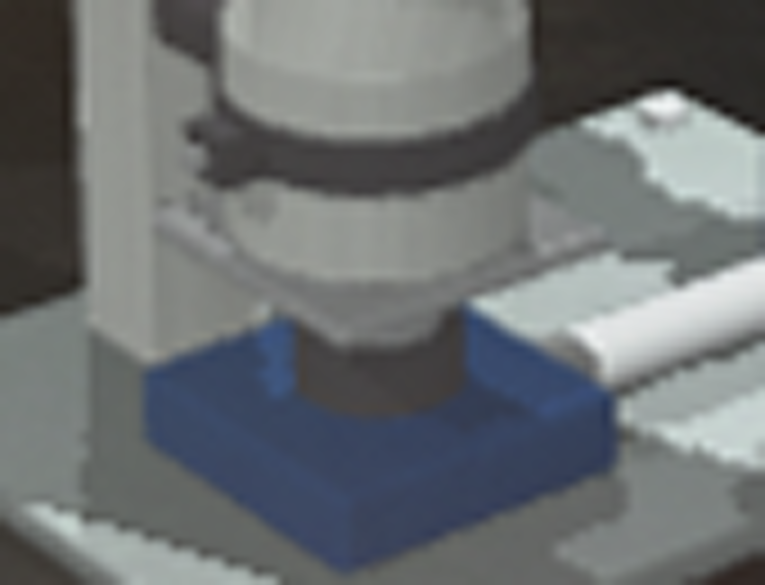

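Request:
step_arm(
  motion=[0, 0, 0, 0, 0, 0, 0, 0, 0, 0, 0, 0, 0, 0, 0, 0, 0, 0, 0, 0, 0.05, 0, 0, 0, 0, 0, 0.1, 0, 0, 0, 0, 0, 0.15, 0, 0, 0.07, 0, 0, 0.2, 0, 0, 0.15, 0, 0, 0.25, 0, 0, 0.22],
  claw=0.7,
)

```text
time_s: 9.78
ee_pos: [0.5203, -0.0518, 0.1708]
ee_rot: [-0.701, -0.092, 0.701, -0.092]
wrist_force: [-1.4, 0.4, 0.3]
gripper_width: 0.696
```

```bash
python3 - <<'E'
from h import *
s=st()
p,d=cams.grab_frame("scene")
crop("scene",p,335,255,380,300,14,"s9")
E
```

```text
t 9.78 pos [ 0.5203 -0.0518  0.1708] x [-0.001 -0.001 -1.   ] jawdeg -165.0 q [-0.49  0.55  0.7   2.15 -0.6   0.64 -2.24] F [-1.4  0.4  0.3] M [ 0.02 -0.03  0.03] w 0.696
```

View pics/s9.png

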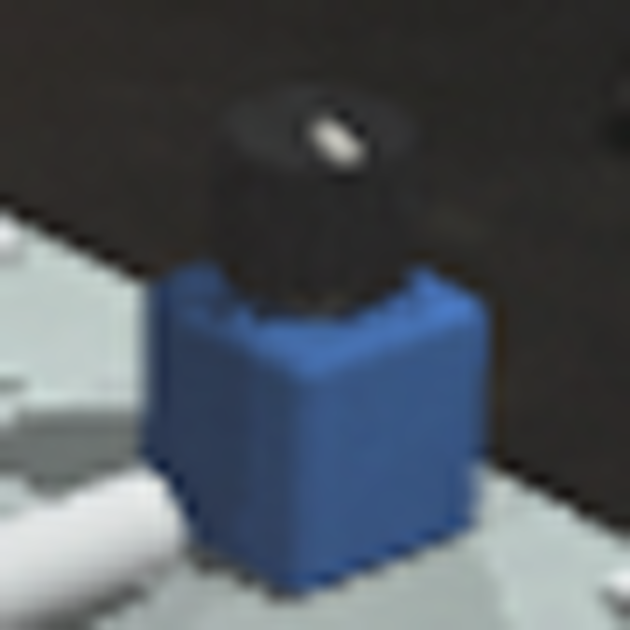

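```bash
python3 - <<'E'
from h import *
c=np.array([.5205,-.0515])
for nm,a,b in [("before",(245,138),(315,122)),("after",(318,124),(355,160))]:
    for p in(a,b):
        w=onz("scene",p[0]/14+335-.46,p[1]/14+255-.46,.083);print(nm,np.round(w[:2]-c,4),np.degrees(np.arctan2(*(w[:2]-c)[::-1])))
E
```

```text
before [0.0038 0.0122] 72.81420836573155
before [ 0.0001 -0.0005] -74.3900907599552
after [-0.0007 -0.0003] -157.32143981008747
after [-0.0143  0.0058] 158.00214323399453
```

Request:
step_arm(
  motion=[0, 0, 0, 0, 0, 0.07, 0, 0, 0, 0, 0, 0.15, 0, 0, 0, 0, 0, 0.23, 0, 0, 0, 0, 0, 0.31, 0, 0, 0, 0, 0, 0.39, 0, 0, 0, 0, 0, 0.47, 0, 0, 0, 0, 0, 0.55, 0, 0, 0, 0, 0, 0.62],
)

```text
time_s: 10.5
ee_pos: [0.5205, -0.0517, 0.17]
ee_rot: [0.577, 0.409, -0.576, 0.409]
wrist_force: [0.7, -0.2, 0.0]
gripper_width: 0.703
```

Request:
step_arm(
  motion=[0, 0, -0.03, 0, 0, 0.07, 0, 0, -0.06, 0, 0, 0.15, 0, 0, -0.1, 0, 0, 0.23, 0, 0, -0.15, 0, 0, 0.3, 0, 0, -0.2, 0, 0, 0.35, 0, 0, -0.23, 0, 0, 0.35, 0, 0, -0.25, 0, 0, 0.35, 0, 0, -0.25, 0, 0, 0.35],
)

```text
time_s: 11.17
ee_pos: [0.5198, -0.0519, 0.0686]
ee_rot: [0.445, 0.55, -0.446, 0.548]
wrist_force: [0.2, 0.6, -0.2]
gripper_width: 0.7
```

Request:
step_arm(
  motion=[0, 0, 0, 0, 0, 0, 0, 0, 0, 0, 0, 0, 0, 0, 0, 0, 0, 0, 0, 0, 0, 0, 0, 0, 0, 0, 0, 0, 0, 0, 0, 0, 0, 0, 0, 0, 0, 0, 0, 0, 0, 0, 0, 0, 0, 0, 0, 0],
  claw=0,
  newtons=30,
)

```text
time_s: 11.83
ee_pos: [0.5209, -0.0516, 0.0709]
ee_rot: [0.446, 0.549, -0.445, 0.55]
wrist_force: [-1.3, 1.2, 6.5]
gripper_width: 0.372
```

```bash
python3 - <<'E'
from h import *
s=st()
E
```

```text
t 11.83 pos [ 0.5209 -0.0516  0.0709] x [ 0.001  0.    -1.   ] jawdeg -78.1 q [-0.11  0.63  0.14  2.2  -0.27  0.33 -1.1 ] F [-1.3  1.2  6.5] M [ 0.11  0.22 -0.02] w 0.372
```

Request:
step_arm(
  motion=[0, 0, 0, 0, 0, -0.03, 0, 0, 0, 0, 0, -0.06, 0, 0, 0, 0, 0, -0.1, 0, 0, 0, 0, 0, -0.13, 0, 0, 0, 0, 0, -0.16, 0, 0, 0, 0, 0, -0.2, 0, 0, 0, 0, 0, -0.2, 0, 0, 0, 0, 0, -0.2],
)

```text
time_s: 12.5
ee_pos: [0.5209, -0.0519, 0.0709]
ee_rot: [0.526, 0.472, -0.526, 0.473]
wrist_force: [-0.9, -0.8, 7.4]
gripper_width: 0.373
```

```bash
python3 - <<'E'
from h import *
s=st()
E
```

```text
t 12.5 pos [ 0.5209 -0.0519  0.0709] x [ 0.001 -0.    -1.   ] jawdeg -96.1 q [-0.16  0.64  0.22  2.2  -0.4   0.34 -1.29] F [-0.9 -0.8  7.4] M [-0.08  0.28 -0.03] w 0.373
```

Request:
step_arm(
  motion=[0, 0, 0, 0, 0, -0.03, 0, 0, 0, 0, 0, -0.06, 0, 0, 0, 0, 0, -0.09, 0, 0, 0, 0, 0, -0.12, 0, 0, 0, 0, 0, -0.15, 0, 0, 0, 0, 0, -0.15, 0, 0, 0, 0, 0, -0.15, 0, 0, 0, 0, 0, -0.15],
)

```text
time_s: 13.17
ee_pos: [0.5208, -0.052, 0.0709]
ee_rot: [0.578, 0.407, -0.577, 0.408]
wrist_force: [-1.3, -1.9, 7.2]
gripper_width: 0.373
```

```bash
python3 - <<'E'
from h import *
s=st()
E
```

```text
t 13.17 pos [ 0.5208 -0.052   0.0709] x [ 0.001 -0.    -1.   ] jawdeg -109.6 q [-0.19  0.64  0.27  2.2  -0.49  0.35 -1.42] F [-1.3 -1.9  7.2] M [-0.25  0.25 -0.07] w 0.373
```

Request:
step_arm(
  motion=[0, 0, 0, 0, 0, -0.03, 0, 0, 0, 0, 0, -0.06, 0, 0, 0, 0, 0, -0.09, 0, 0, 0, 0, 0, -0.12, 0, 0, 0, 0, 0, -0.15, 0, 0, 0, 0, 0, -0.15, 0, 0, 0, 0, 0, -0.15, 0, 0, 0, 0, 0, -0.15],
)

```text
time_s: 13.83
ee_pos: [0.522, -0.053, 0.0709]
ee_rot: [0.622, 0.336, -0.621, 0.338]
wrist_force: [1.1, -5.4, 5.6]
gripper_width: 0.374
```

```bash
python3 - <<'E'
from h import *
s=st()
E
```

```text
t 13.83 pos [ 0.522  -0.053   0.0709] x [ 0.003 -0.002 -1.   ] jawdeg -123.1 q [-0.23  0.65  0.33  2.2  -0.58  0.36 -1.57] F [ 1.1 -5.4  5.6] M [-1.2  -0.36  0.35] w 0.374
```

Request:
step_arm(
  motion=[0, 0, 0, 0, 0, 0, 0, 0, 0, 0, 0, 0, 0, 0, 0, 0, 0, 0, 0, 0, 0, 0, 0, 0, 0, 0, 0.07, 0, 0, 0, 0, 0, 0.15, 0, 0, 0, 0, 0, 0.24, 0, 0, 0, 0, 0, 0.34, 0, 0, 0],
  claw=1,
)

```text
time_s: 14.5
ee_pos: [0.5194, -0.0515, 0.2067]
ee_rot: [-0.621, -0.337, 0.623, -0.337]
wrist_force: [1.3, 1.2, -0.3]
gripper_width: 1.001
```

Request:
step_arm(
  motion=[0, 0, 0.08, 0, 0, 0.07, 0, 0, 0.15, 0, 0, 0.15, 0, 0, 0.2, 0, 0, 0.23, 0, 0, 0.2, 0, 0, 0.31, 0, 0, 0.2, 0, 0, 0.39, 0, 0, 0.2, 0, 0, 0.47, 0, 0, 0.2, 0, 0, 0.55, 0, 0, 0.2, 0, 0, 0.62],
)

```text
time_s: 15.17
ee_pos: [0.52, -0.0515, 0.286]
ee_rot: [0.39, 0.59, -0.39, 0.59]
wrist_force: [-0.5, 0.1, -0.5]
gripper_width: 1.003
```

```bash
python3 - <<'E'
from h import *
s=st()
p,d=cams.grab_frame("scene");cv2.imwrite("pics/scene2.png",p)
crop("scene",p,260,230,380,320,6,"s10")
p,d=cams.grab_frame("top");cv2.imwrite("pics/top2.png",p)
E
```

```text
t 15.17 pos [ 0.52   -0.0515  0.286 ] x [-0.001  0.    -1.   ] jawdeg -66.9 q [-0.3   0.31  0.38  2.02 -0.16  0.83 -1.  ] F [-0.5  0.1 -0.5] M [ 0.03 -0.02  0.02] w 1.003
```

View pics/s10.png

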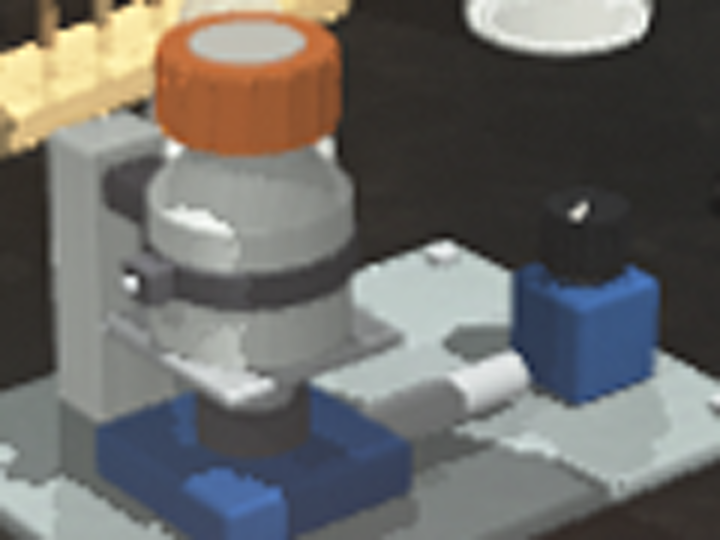

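View pics/scene2.png

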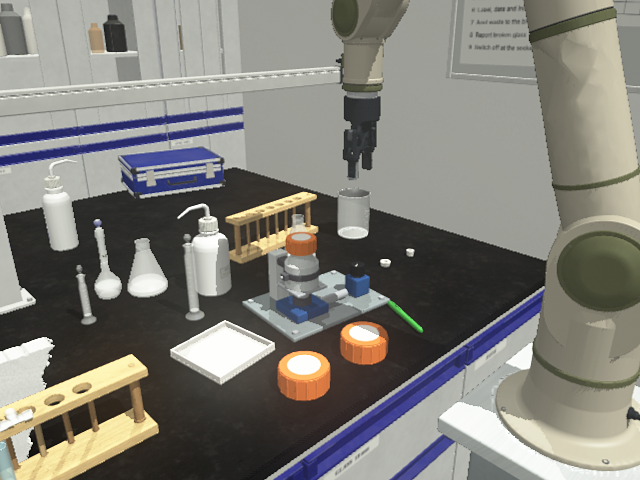

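Request:
step_arm(
  motion=[0.008, 0.046, 0, 0, 0, -0.07, 0.016, 0.092, 0, 0, 0, -0.15, 0.023, 0.139, 0, 0, 0, -0.23, 0.031, 0.185, 0, 0, 0, -0.31, 0.04, 0.23, 0, 0, 0, -0.39, 0.047, 0.278, -0.03, 0, 0, -0.47, 0.055, 0.325, -0.06, 0, 0, -0.55, 0.062, 0.371, -0.09, 0, 0, -0.62],
)

```text
time_s: 15.93
ee_pos: [0.5453, 0.0979, 0.2497]
ee_rot: [0.624, 0.334, -0.623, 0.334]
wrist_force: [-0.2, -0.2, -0.3]
gripper_width: 0.998
```

```bash
python3 - <<'E'
from h import *
s=st();print((np.array([.545,.097,.154])-s['ee_pos'])/.4)
p,d=cams.grab_frame("scene");crop("scene",p,230,130,390,290,4,"s11")
E
```

```text
t 15.93 pos [0.5453 0.0979 0.2497] x [ 0.  0. -1.] jawdeg -123.7 q [-0.7   0.43  0.59  2.01 -0.33  0.8  -2.07] F [-0.2 -0.2 -0.3] M [-0.   -0.02 -0.08] w 0.998
[-0.0006924  -0.00220971 -0.23928487]
```

View pics/s11.png

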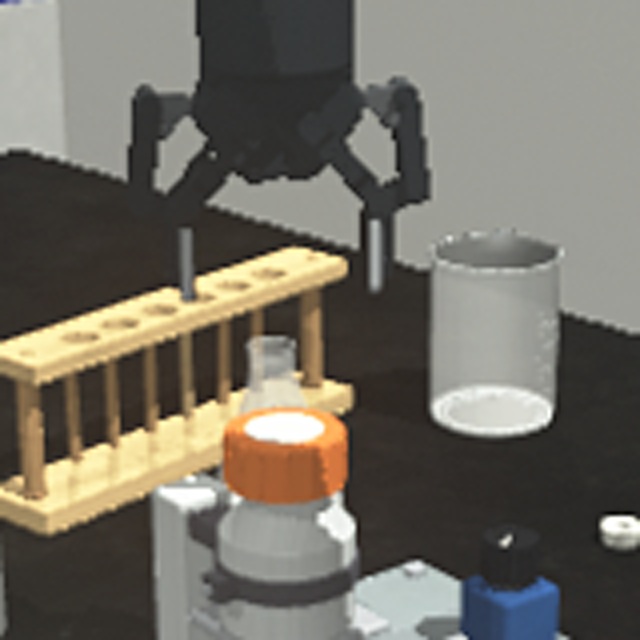

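Request:
step_arm(
  motion=[0, -0.001, -0.04, 0, 0, 0, 0, -0.002, -0.08, 0, 0, -0.03, 0, -0.002, -0.12, 0, 0, -0.06, 0, -0.002, -0.16, 0, 0, -0.1, 0, -0.002, -0.19, 0, 0, -0.1, 0, -0.002, -0.22, 0, 0, -0.1, 0, -0.002, -0.24, 0, 0, -0.1, 0, -0.002, -0.24, 0, 0, -0.1],
)

```text
time_s: 16.65
ee_pos: [0.5445, 0.0958, 0.1527]
ee_rot: [-0.646, -0.287, 0.647, -0.286]
wrist_force: [-0.0, 0.7, 0.1]
gripper_width: 1.001
```

```bash
python3 - <<'E'
from h import *
s=st();print((np.array([.545,.097,.154])-s['ee_pos'])/.4)
p,d=cams.grab_frame("scene");crop("scene",p,240,180,360,300,5,"s12")
E
```

```text
t 16.65 pos [0.5445 0.0958 0.1527] x [-0.002 -0.001 -1.   ] jawdeg -132.2 q [-0.63  0.57  0.52  2.1  -0.49  0.6  -2.07] F [-0.   0.7  0.1] M [ 0.03  0.03 -0.01] w 1.001
[0.00133836 0.00289152 0.00330055]
```

View pics/s12.png

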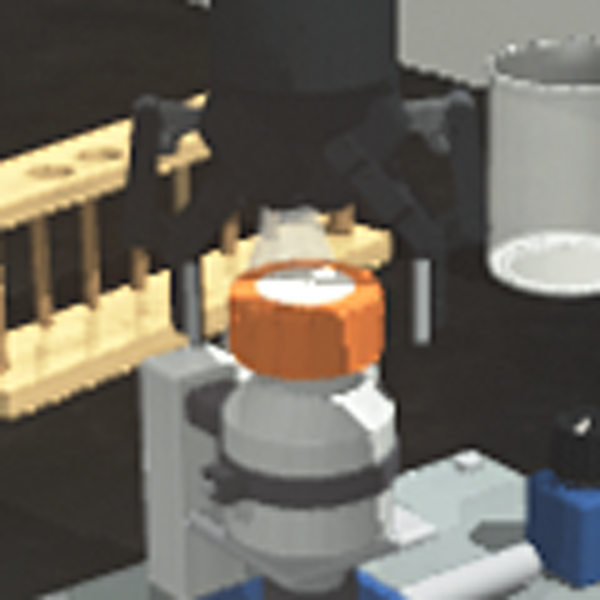

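Request:
step_arm(
  motion=[0, 0.002, 0, 0, 0, 0, 0, 0.002, 0, 0, 0, 0, 0, 0.002, 0, 0, 0, 0, 0, 0.002, 0, 0, 0, 0, 0, 0.002, 0, 0, 0, 0, 0, 0.002, 0, 0, 0, 0, 0, 0.002, 0, 0, 0, 0, 0, 0.002, 0, 0, 0, 0],
  claw=0,
  newtons=50,
)

```text
time_s: 17.37
ee_pos: [0.5456, 0.0968, 0.1552]
ee_rot: [0.647, 0.287, -0.646, 0.287]
wrist_force: [-0.5, 0.2, 6.1]
gripper_width: 0.718
```

```bash
python3 - <<'E'
from h import *
s=st()
p,d=cams.grab_frame("scene");crop("scene",p,240,180,360,300,5,"s13")
E
```

```text
t 17.37 pos [0.5456 0.0968 0.1552] x [ 0.001  0.001 -1.   ] jawdeg -132.1 q [-0.63  0.56  0.52  2.09 -0.49  0.6  -2.07] F [-0.5  0.2  6.1] M [-0.09  0.39  0.03] w 0.718
```

View pics/s13.png

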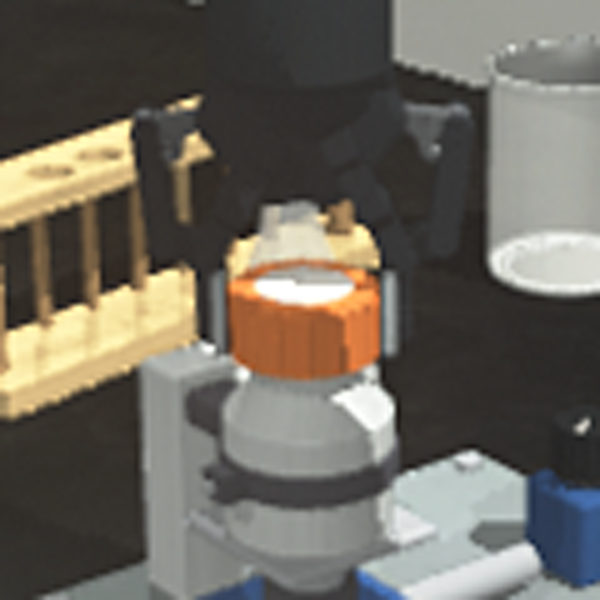

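Request:
step_arm(
  motion=[0, 0, 0, 0, 0, 0.04, 0, 0, 0, 0, 0, 0.08, 0, 0, 0.001, 0, 0, 0.12, 0, 0, 0.001, 0, 0, 0.16, 0, 0, 0.001, 0, 0, 0.2, 0, 0, 0.001, 0, 0, 0.24, 0, 0, 0.002, 0, 0, 0.28, 0, 0, 0.002, 0, 0, 0.32],
)

```text
time_s: 18.08
ee_pos: [0.5455, 0.0967, 0.1555]
ee_rot: [0.554, 0.44, -0.554, 0.44]
wrist_force: [-0.8, 0.2, -0.9]
gripper_width: 0.719
```

```bash
python3 - <<'E'
from h import *
s=st()
p,d=cams.grab_frame("scene");crop("scene",p,240,180,360,300,5,"s14")
E
```

```text
t 18.08 pos [0.5455 0.0967 0.1555] x [ 0.001  0.    -1.   ] jawdeg -103.1 q [-0.54  0.54  0.38  2.09 -0.35  0.58 -1.71] F [-0.8  0.2 -0.9] M [-0.07  0.02  0.04] w 0.719
```

View pics/s14.png

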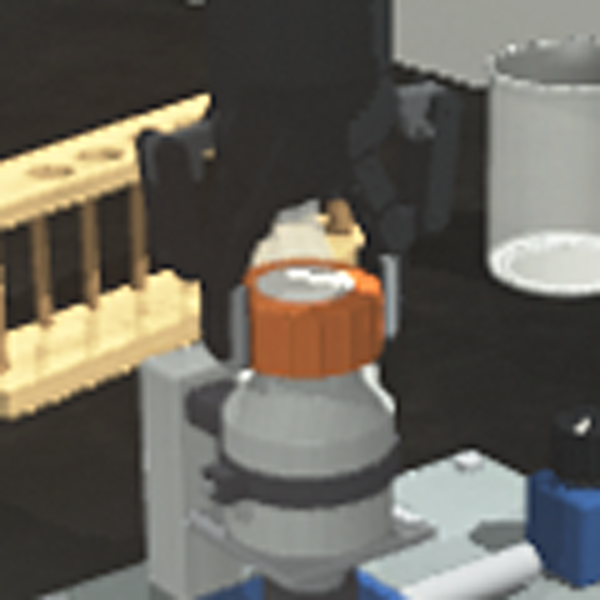

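Request:
step_arm(
  motion=[0, 0, 0, 0, 0, 0.07, 0, 0, 0.001, 0, 0, 0.15, 0, 0, 0.001, 0, 0, 0.23, 0, 0, 0.002, 0, 0, 0.31, 0, 0, 0.002, 0, 0, 0.39, 0, 0, 0.002, 0, 0, 0.47, 0, 0, 0.003, 0, 0, 0.55, 0, 0, 0.003, 0, 0, 0.62],
)

```text
time_s: 18.8
ee_pos: [0.5455, 0.0966, 0.1566]
ee_rot: [0.283, 0.648, -0.283, 0.648]
wrist_force: [-0.1, -0.1, -1.1]
gripper_width: 0.717
```

Request:
step_arm(
  motion=[0, 0, 0, 0, 0, 0.07, 0, 0, 0.001, 0, 0, 0.15, 0, 0, 0.001, 0, 0, 0.23, 0, 0, 0.002, 0, 0, 0.31, 0, 0, 0.002, 0, 0, 0.39, 0, 0, 0.002, 0, 0, 0.47, 0, 0, 0.003, 0, 0, 0.55, 0, 0, 0.003, 0, 0, 0.62],
)

```text
time_s: 19.47
ee_pos: [0.5454, 0.0967, 0.1577]
ee_rot: [-0.053, 0.705, 0.053, 0.705]
wrist_force: [-0.8, 1.4, 0.1]
gripper_width: 0.722
```

```bash
python3 - <<'E'
from h import *
s=st()
E
```

```text
t 19.47 pos [0.5454 0.0967 0.1577] x [ 0.001 -0.    -1.   ] jawdeg 8.6 q [-0.14  0.51 -0.2   2.06  0.17  0.58 -0.31] F [-0.8  1.4  0.1] M [ 0.11  0.06 -0.09] w 0.722
```

Request:
step_arm(
  motion=[0, 0, 0.001, 0, 0, 0.07, 0, 0, 0.001, 0, 0, 0.15, 0, 0, 0.002, 0, 0, 0.23, 0, 0, 0.002, 0, 0, 0.31, 0, 0, 0.002, 0, 0, 0.39, 0, 0, 0.003, 0, 0, 0.47, 0, 0, 0.003, 0, 0, 0.55, 0, 0, 0.0035, 0, 0, 0.62],
)

```text
time_s: 20.13
ee_pos: [0.5451, 0.0966, 0.1589]
ee_rot: [-0.377, 0.599, 0.376, 0.598]
wrist_force: [-1.3, 0.4, -0.4]
gripper_width: 0.724
```

Request:
step_arm(
  motion=[0, 0, 0, 0, 0, 0.07, 0, 0, 0.001, 0, 0, 0.15, 0, 0, 0.001, 0, 0, 0.23, 0, 0, 0.002, 0, 0, 0.31, 0, 0, 0.002, 0, 0, 0.39, 0, 0, 0.002, 0, 0, 0.47, 0, 0, 0.003, 0, 0, 0.55, 0, 0, 0.003, 0, 0, 0.62],
)

```text
time_s: 20.8
ee_pos: [0.5451, 0.0966, 0.1601]
ee_rot: [0.613, -0.353, -0.613, -0.353]
wrist_force: [-1.7, 1.2, 1.5]
gripper_width: 0.721
```

```bash
python3 - <<'E'
from h import *
s=st()
p,d=cams.grab_frame("scene");crop("scene",p,240,180,360,300,5,"s15")
E
```

```text
t 20.8 pos [0.5451 0.0966 0.1601] x [-0.    -0.001 -1.   ] jawdeg 120.2 q [ 0.23  0.6  -0.75  2.04  0.61  0.74  1.2 ] F [-1.7  1.2  1.5] M [ 0.38  0.35 -0.09] w 0.721
```

View pics/s15.png

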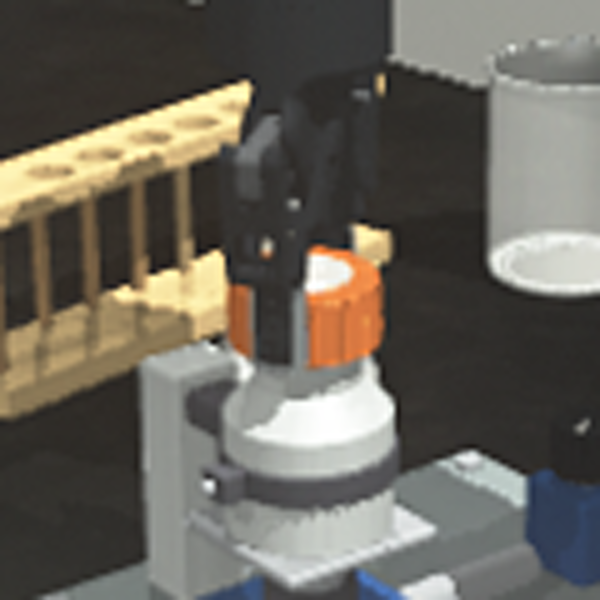

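Request:
step_arm(
  motion=[0, 0, 0.001, 0, 0, 0.07, 0, 0, 0.001, 0, 0, 0.15, 0, 0, 0.002, 0, 0, 0.23, 0, 0, 0.002, 0, 0, 0.31, 0, 0, 0.002, 0, 0, 0.39, 0, 0, 0.003, 0, 0, 0.47, 0, 0, 0.003, 0, 0, 0.55, 0, 0, 0.0035, 0, 0, 0.62],
)

```text
time_s: 21.52
ee_pos: [0.5453, 0.0964, 0.1613]
ee_rot: [-0.707, 0.026, 0.707, 0.026]
wrist_force: [-1.3, 0.0, 0.9]
gripper_width: 0.721
```

```bash
python3 - <<'E'
from h import *
s=st()
E
```

```text
t 21.52 pos [0.5453 0.0964 0.1613] x [-0.    -0.001 -1.   ] jawdeg 175.8 q [ 0.38  0.7  -1.01  2.03  0.79  0.87  1.99] F [-1.3  0.   0.9] M [ 0.09  0.28 -0.07] w 0.721
```

Request:
step_arm(
  motion=[0, 0, 0, 0, 0, 0, 0, 0, 0, 0, 0, 0, 0, 0, 0, 0, 0, 0, 0, 0, 0, 0, 0, 0, 0, 0, 0, 0, 0, -0.07, 0, 0, 0, 0, 0, -0.15, 0, 0, 0, 0, 0, -0.23, 0, 0, 0, 0, 0, -0.31],
  claw=1,
)

```text
time_s: 22.18
ee_pos: [0.5454, 0.0967, 0.1615]
ee_rot: [0.679, -0.198, -0.679, -0.198]
wrist_force: [-0.3, 0.8, -0.1]
gripper_width: 0.999
```

Request:
step_arm(
  motion=[0, 0, 0, 0, 0, -0.07, 0, 0, 0, 0, 0, -0.15, 0, 0, 0, 0, 0, -0.23, 0, 0, 0, 0, 0, -0.31, 0, 0, 0, 0, 0, -0.39, 0, 0, 0, 0, 0, -0.47, 0, 0, 0, 0, 0, -0.55, 0, 0, 0, 0, 0, -0.62],
)

```text
time_s: 22.85
ee_pos: [0.5454, 0.0968, 0.1617]
ee_rot: [0.507, -0.493, -0.507, -0.493]
wrist_force: [-0.1, 0.7, -0.7]
gripper_width: 1.001
```

Request:
step_arm(
  motion=[0, 0, 0, 0, 0, -0.07, 0, 0, 0, 0, 0, -0.15, 0, 0, 0, 0, 0, -0.23, 0, 0, 0, 0, 0, -0.31, 0, 0, 0, 0, 0, -0.39, 0, 0, 0, 0, 0, -0.47, 0, 0, 0, 0, 0, -0.55, 0, 0, 0, 0, 0, -0.62],
)

```text
time_s: 23.52
ee_pos: [0.5455, 0.0969, 0.1617]
ee_rot: [-0.218, 0.672, 0.217, 0.673]
wrist_force: [-0.6, 0.1, -0.0]
gripper_width: 1.001
```

Request:
step_arm(
  motion=[0, 0, 0, 0, 0, -0.07, 0, 0, 0, 0, 0, -0.15, 0, 0, 0, 0, 0, -0.23, 0, 0, 0, 0, 0, -0.31, 0, 0, 0, 0, 0, -0.39, 0, 0, 0, 0, 0, -0.47, 0, 0, 0, 0, 0, -0.55, 0, 0, 0, 0, 0, -0.62],
)

```text
time_s: 24.18
ee_pos: [0.5455, 0.097, 0.1618]
ee_rot: [0.123, 0.696, -0.122, 0.697]
wrist_force: [-0.6, 1.4, -0.1]
gripper_width: 1.0
```

```bash
python3 - <<'E'
from h import *
s=st()
p,d=cams.grab_frame("scene");crop("scene",p,240,180,360,300,5,"s16")
E
```

```text
t 24.18 pos [0.5455 0.097  0.1618] x [ 0.001  0.    -1.   ] jawdeg -20.0 q [-0.23  0.5  -0.06  2.06  0.06  0.58 -0.68] F [-0.6  1.4 -0.1] M [-0.02  0.01  0.03] w 1.0
```

View pics/s16.png

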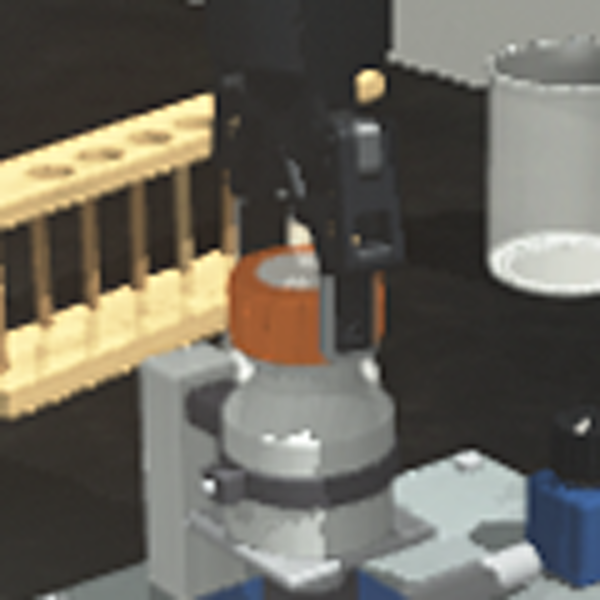

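Cap stayed risen on its thread. Unwinding about 105° more, then regripping.

Request:
step_arm(
  motion=[0, 0, 0, 0, 0, -0.07, 0, 0, 0, 0, 0, -0.15, 0, 0, 0, 0, 0, -0.23, 0, 0, 0, 0, 0, -0.31, 0, 0, 0, 0, 0, -0.39, 0, 0, 0, 0, 0, -0.47, 0, 0, 0, 0, 0, -0.55, 0, 0, 0, 0, 0, -0.62],
)

```text
time_s: 24.9
ee_pos: [0.5454, 0.0969, 0.1616]
ee_rot: [0.433, 0.559, -0.433, 0.559]
wrist_force: [1.0, -0.4, -0.3]
gripper_width: 1.002
```

Request:
step_arm(
  motion=[0, 0, 0, 0, 0, -0.07, 0, 0, 0, 0, 0, -0.15, 0, 0, 0, 0, 0, -0.23, 0, 0, 0, 0, 0, -0.31, 0, 0, 0, 0, 0, -0.39, 0, 0, 0, 0, 0, -0.47, 0, 0, 0, 0, 0, -0.55, 0, 0, 0, 0, 0, -0.55],
)

```text
time_s: 25.57
ee_pos: [0.5453, 0.0972, 0.1614]
ee_rot: [0.627, 0.326, -0.627, 0.327]
wrist_force: [-0.1, 0.1, -0.2]
gripper_width: 0.998
```

Request:
step_arm(
  motion=[0, 0, 0, 0, 0, 0, 0, 0, 0, 0, 0, 0, 0, 0, 0, 0, 0, 0, 0, 0, 0, 0, 0, 0, 0, 0, 0, 0, 0, 0, 0, 0, 0, 0, 0, 0, 0, 0, 0, 0, 0, 0, 0, 0, 0, 0, 0, 0],
  claw=0,
  newtons=60,
)

```text
time_s: 26.23
ee_pos: [0.5454, 0.0968, 0.1615]
ee_rot: [0.627, 0.328, -0.626, 0.328]
wrist_force: [-1.5, 1.1, 5.9]
gripper_width: 0.71
```

```bash
python3 - <<'E'
from h import *
s=st()
E
```

```text
t 26.23 pos [0.5454 0.0968 0.1615] x [ 0.     0.001 -1.   ] jawdeg -124.7 q [-0.6   0.54  0.47  2.09 -0.43  0.61 -2.01] F [-1.5  1.1  5.9] M [ 0.34  0.29 -0.01] w 0.71
```

Request:
step_arm(
  motion=[0, 0, 0, 0, 0, 0.07, 0, 0, 0.001, 0, 0, 0.15, 0, 0, 0.001, 0, 0, 0.23, 0, 0, 0.002, 0, 0, 0.31, 0, 0, 0.002, 0, 0, 0.39, 0, 0, 0.002, 0, 0, 0.47, 0, 0, 0.003, 0, 0, 0.55, 0, 0, 0.003, 0, 0, 0.62],
)

```text
time_s: 26.9
ee_pos: [0.5453, 0.0965, 0.1627]
ee_rot: [0.399, 0.584, -0.398, 0.584]
wrist_force: [-1.1, 1.2, 6.5]
gripper_width: 0.717
```

Request:
step_arm(
  motion=[0, 0, 0, 0, 0, 0.07, 0, 0, 0.001, 0, 0, 0.15, 0, 0, 0.001, 0, 0, 0.23, 0, 0, 0.002, 0, 0, 0.31, 0, 0, 0.002, 0, 0, 0.39, 0, 0, 0.002, 0, 0, 0.47, 0, 0, 0.003, 0, 0, 0.55, 0, 0, 0.003, 0, 0, 0.62],
)

```text
time_s: 27.57
ee_pos: [0.5455, 0.0964, 0.164]
ee_rot: [0.079, 0.702, -0.079, 0.703]
wrist_force: [-1.7, -0.5, 7.3]
gripper_width: 0.714
```

Request:
step_arm(
  motion=[0, 0, 0.001, 0, 0, 0.07, 0, 0, 0.001, 0, 0, 0.15, 0, 0, 0.002, 0, 0, 0.23, 0, 0, 0.002, 0, 0, 0.31, 0, 0, 0.002, 0, 0, 0.39, 0, 0, 0.003, 0, 0, 0.47, 0, 0, 0.003, 0, 0, 0.55, 0, 0, 0.0035, 0, 0, 0.62],
)

```text
time_s: 28.23
ee_pos: [0.5456, 0.0964, 0.1653]
ee_rot: [-0.259, 0.658, 0.259, 0.658]
wrist_force: [-0.2, 0.6, 3.4]
gripper_width: 0.713
```

```bash
python3 - <<'E'
from h import *
s=st()
p,d=cams.grab_frame("scene");crop("scene",p,240,180,360,300,5,"s17")
E
```

```text
t 28.23 pos [0.5456 0.0964 0.1653] x [ 0.001  0.    -1.   ] jawdeg 43.0 q [-0.01  0.52 -0.38  2.05  0.32  0.63  0.15] F [-0.2  0.6  3.4] M [ 0.01  0.03 -0.1 ] w 0.713
```

View pics/s17.png

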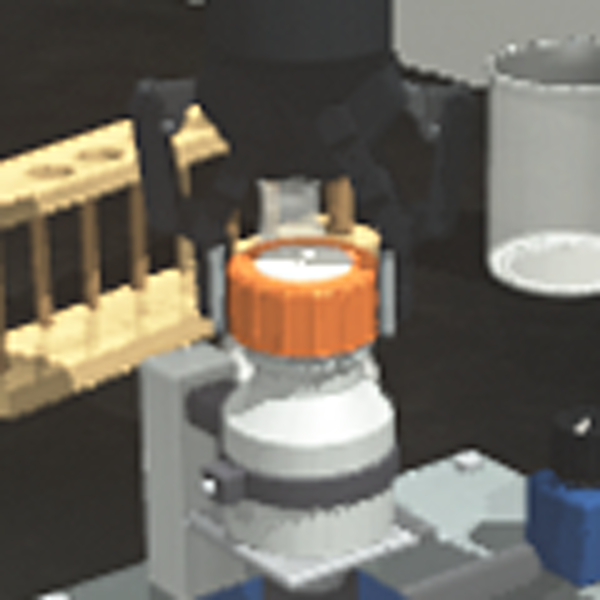

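Request:
step_arm(
  motion=[0, 0, 0.001, 0, 0, 0.07, 0, 0, 0.001, 0, 0, 0.15, 0, 0, 0.002, 0, 0, 0.23, 0, 0, 0.002, 0, 0, 0.31, 0, 0, 0.002, 0, 0, 0.39, 0, 0, 0.003, 0, 0, 0.47, 0, 0, 0.003, 0, 0, 0.55, 0, 0, 0.0035, 0, 0, 0.62],
)

```text
time_s: 28.95
ee_pos: [0.5456, 0.0964, 0.1666]
ee_rot: [0.537, -0.461, -0.536, -0.461]
wrist_force: [0.1, -0.2, 3.5]
gripper_width: 0.715
```

Request:
step_arm(
  motion=[0, 0, 0, 0, 0, 0.07, 0, 0, 0.001, 0, 0, 0.15, 0, 0, 0.001, 0, 0, 0.23, 0, 0, 0.002, 0, 0, 0.31, 0, 0, 0.002, 0, 0, 0.39, 0, 0, 0.003, 0, 0, 0.47, 0, 0, 0.0035, 0, 0, 0.55, 0, 0, 0.0035, 0, 0, 0.62],
)

```text
time_s: 29.62
ee_pos: [0.5454, 0.0965, 0.1678]
ee_rot: [0.69, -0.156, -0.69, -0.156]
wrist_force: [0.1, 1.0, 3.5]
gripper_width: 0.715
```

```bash
python3 - <<'E'
from h import *
s=st()
E
```

```text
t 29.62 pos [0.5454 0.0965 0.1678] x [ 0.  0. -1.] jawdeg 154.5 q [ 0.34  0.65 -0.92  2.02  0.72  0.83  1.69] F [0.1 1.  3.5] M [ 0.09  0.13 -0.08] w 0.715
```

Request:
step_arm(
  motion=[0, 0, 0.001, 0, 0, 0.02, 0, 0, 0.002, 0, 0, 0.04, 0, 0, 0.003, 0, 0, 0.06, 0, 0, 0.004, 0, 0, 0.08, 0, 0, 0.005, 0, 0, 0.1, 0, 0, 0.006, 0, 0, 0.1, 0, 0, 0.008, 0, 0, 0.1, 0, 0, 0.01, 0, 0, 0.1],
)

```text
time_s: 30.28
ee_pos: [0.5452, 0.0965, 0.1717]
ee_rot: [-0.699, 0.104, 0.7, 0.104]
wrist_force: [0.4, -0.0, -1.0]
gripper_width: 0.717
```

```bash
python3 - <<'E'
from h import *
s=st()
p,d=cams.grab_frame("scene");crop("scene",p,240,180,360,300,5,"s18")
E
```

```text
t 30.28 pos [0.5452 0.0965 0.1717] x [-0. -0. -1.] jawdeg 163.1 q [ 0.36  0.66 -0.97  2.02  0.73  0.86  1.82] F [ 0.4 -0.  -1. ] M [-0.02 -0.01  0.  ] w 0.717
```

View pics/s18.png

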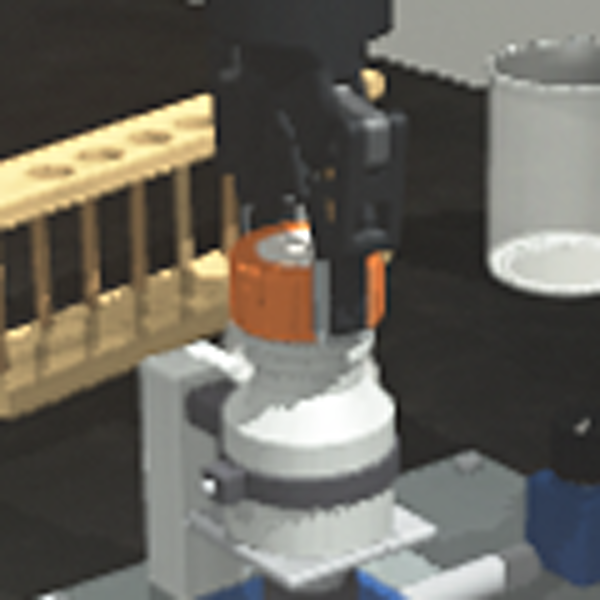

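Request:
step_arm(
  motion=[0, 0, 0.02, 0, 0, 0, 0, 0, 0.05, 0, 0, 0, 0, 0, 0.08, 0, 0, 0, 0, 0, 0.11, 0, 0, -0.07, 0, 0, 0.14, 0, 0, -0.15, 0, 0, 0.16, 0, 0, -0.23, 0, 0, 0.18, 0, 0, -0.31, 0, 0, 0.2, 0, 0, -0.39],
)

```text
time_s: 31.0
ee_pos: [0.5454, 0.097, 0.2539]
ee_rot: [0.636, -0.31, -0.635, -0.311]
wrist_force: [-0.2, -0.0, 0.1]
gripper_width: 0.715
```

```bash
python3 - <<'E'
from h import *
s=st()
t=cv2.imread("pics/top0.png");crop("top",t,125,230,215,320,7,"tr")
p,d=cams.grab_frame("scene");crop("scene",p,230,130,390,290,4,"s19")
sc=cv2.imread("pics/scene0.png");crop("scene",sc,160,310,290,390,6,"tr2")
E
```

```text
t 31.0 pos [0.5454 0.097  0.2539] x [ 0.002  0.001 -1.   ] jawdeg 127.9 q [ 0.34  0.51 -0.9   1.94  0.5   0.92  1.43] F [-0.2 -0.   0.1] M [ 0.02 -0.02 -0.  ] w 0.715
```

View pics/tr.png

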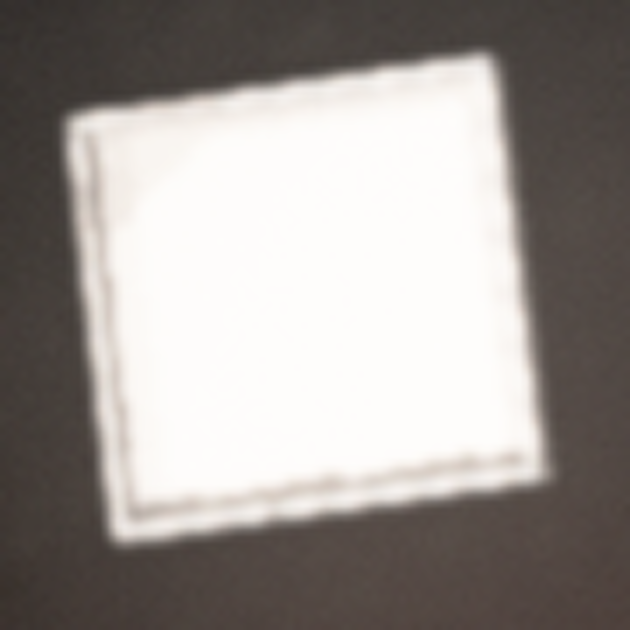

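View pics/s19.png

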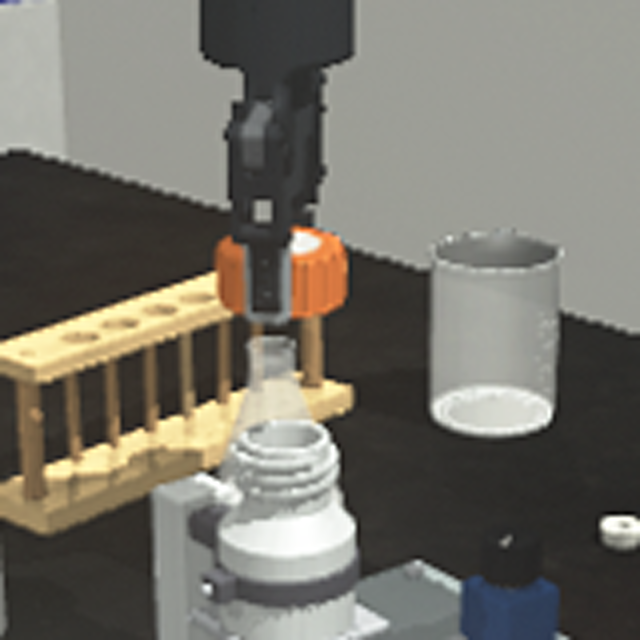

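View pics/tr2.png

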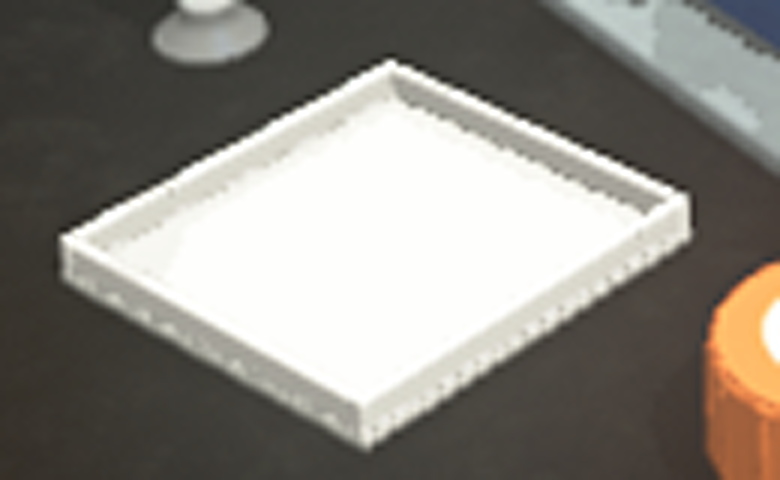

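```bash
python3 - <<'E'
from h import *
a=np.array([onz("top",u/7+125-.43,v/7+230-.43,.016)[:2] for u,v in[(66,118),(494,54),(548,480),(118,545)]])
b=np.array([onz("scene",u/6+160-.42,v/6+310-.42,.016)[:2] for u,v in[(60,240),(392,60),(690,198),(362,406)]])
print(a.mean(0),b.mean(0),a,b)
s=st();c=(a.mean(0)+b.mean(0))/2;print(c,(np.r_[c,.1]-s["ee_pos"])/.4)
E
```

```text
[0.54212338 0.30324659] [0.53949249 0.30433798] [[0.6026332  0.38413441]
 [0.62244422 0.24244454]
 [0.48153895 0.22289861]
 [0.46187714 0.36350881]] [[0.59882512 0.38319261]
 [0.61880916 0.24425351]
 [0.47960543 0.22578367]
 [0.46073024 0.36412214]]
t 31.05 pos [0.546  0.0976 0.2555] x [ 0.004  0.001 -1.   ] jawdeg 127.5 q [ 0.34  0.51 -0.9   1.94  0.5   0.92  1.43] F [0.8 1.  0.7] M [ 0.07 -0.05 -0.06] w 0.709
[0.54080793 0.30379229] [-0.01300652  0.5155735  -0.38865417]
```

Request:
step_arm(
  motion=[-0.001, 0.05, 0, 0, 0, -0.04, -0.003, 0.11, 0, 0, 0, -0.08, -0.005, 0.17, 0, 0, 0, -0.12, -0.006, 0.24, 0, 0, 0, -0.16, -0.008, 0.31, 0, 0, 0, -0.2, -0.01, 0.38, 0, 0, 0, -0.25, -0.012, 0.45, 0, 0, 0, -0.29, -0.012, 0.515, 0, 0, 0, -0.33],
)

```text
time_s: 31.72
ee_pos: [0.54, 0.3047, 0.2528]
ee_rot: [-0.536, 0.461, 0.536, 0.461]
wrist_force: [-0.3, 0.6, -1.2]
gripper_width: 0.713
```

Request:
step_arm(
  motion=[0, 0, -0.06, 0, 0, 0, 0, 0, -0.13, 0, 0, 0, 0, 0, -0.2, 0, 0, 0, 0, 0, -0.27, 0, 0, 0, 0, 0, -0.34, 0, 0, 0, 0, 0, -0.4, 0, 0, 0, 0, 0, -0.46, 0, 0, 0, 0, 0, -0.5, 0, 0, 0],
)

```text
time_s: 32.38
ee_pos: [0.5401, 0.3026, 0.0504]
ee_rot: [-0.536, 0.461, 0.537, 0.46]
wrist_force: [-0.0, -0.1, -1.2]
gripper_width: 0.713
```

```bash
python3 - <<'E'
from h import *
s=st()
p,d=cams.grab_frame("scene");crop("scene",p,150,200,310,390,3,"s20")
E
```

```text
t 32.38 pos [0.5401 0.3026 0.0504] x [-0.001 -0.    -1.   ] jawdeg 98.8 q [-0.26  0.78 -0.53  1.95  0.68  0.6   0.48] F [-0.  -0.1 -1.2] M [-0.02  0.01 -0.03] w 0.713
```

View pics/s20.png

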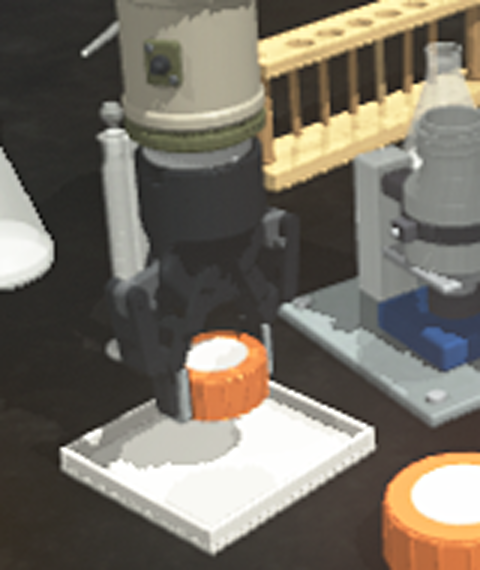

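Request:
step_arm(
  motion=[0, 0, -0.02, 0, 0, 0, 0, 0, -0.04, 0, 0, 0, 0, 0, -0.055, 0, 0, 0, 0, 0, -0.07, 0, 0, 0, 0, 0, -0.08, 0, 0, 0, 0, 0, -0.09, 0, 0, 0, 0, 0, -0.095, 0, 0, 0, 0, 0, -0.098, 0, 0, 0],
)

```text
time_s: 33.1
ee_pos: [0.5405, 0.3027, 0.0126]
ee_rot: [0.536, -0.461, -0.536, -0.461]
wrist_force: [-1.2, 0.2, -1.3]
gripper_width: 0.71
```

```bash
python3 - <<'E'
from h import *
s=st()
p,d=cams.grab_frame("scene");crop("scene",p,160,290,290,390,5,"s21")
E
```

```text
t 33.1 pos [0.5405 0.3027 0.0126] x [ 0. -0. -1.] jawdeg 98.6 q [-0.29  0.83 -0.48  1.97  0.74  0.53  0.43] F [-1.2  0.2 -1.3] M [-0.03  0.01 -0.03] w 0.71
```

View pics/s21.png

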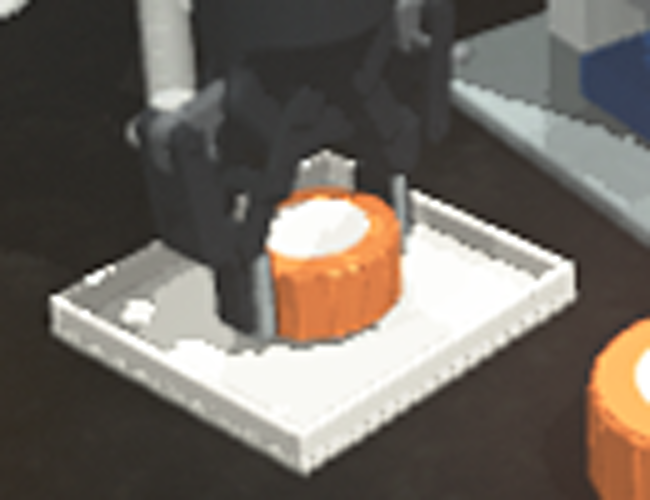

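Request:
step_arm(
  motion=[0, 0, -0.002, 0, 0, 0, 0, 0, -0.004, 0, 0, 0, 0, 0, -0.006, 0, 0, 0, 0, 0, -0.008, 0, 0, 0, 0, 0, -0.01, 0, 0, 0, 0, 0, -0.011, 0, 0, 0, 0, 0, -0.011, 0, 0, 0, 0, 0, -0.011, 0, 0, 0],
)

```text
time_s: 33.82
ee_pos: [0.5405, 0.3027, 0.0083]
ee_rot: [0.536, -0.461, -0.536, -0.461]
wrist_force: [-0.8, 0.6, -1.2]
gripper_width: 0.712
```

```bash
python3 - <<'E'
from h import *
s=st()
E
```

```text
t 33.82 pos [0.5405 0.3027 0.0083] x [ 0.  0. -1.] jawdeg 98.6 q [-0.3   0.83 -0.47  1.97  0.74  0.52  0.42] F [-0.8  0.6 -1.2] M [ 0.03  0.03 -0.  ] w 0.712
```

Request:
step_arm(
  motion=[0, 0, -0.001, 0, 0, 0, 0, 0, -0.002, 0, 0, 0, 0, 0, -0.003, 0, 0, 0, 0, 0, -0.004, 0, 0, 0, 0, 0, -0.005, 0, 0, 0, 0, 0, -0.006, 0, 0, 0, 0, 0, -0.006, 0, 0, 0, 0, 0, -0.006, 0, 0, 0],
)

```text
time_s: 34.48
ee_pos: [0.5405, 0.3027, 0.0069]
ee_rot: [0.536, -0.461, -0.536, -0.461]
wrist_force: [-3.1, -2.3, 12.2]
gripper_width: 0.712
```

```bash
python3 - <<'E'
from h import *
s=st()
p,d=cams.grab_frame("scene");crop("scene",p,160,290,290,390,5,"s22")
E
```

```text
t 34.48 pos [0.5405 0.3027 0.0069] x [ 0.001 -0.    -1.   ] jawdeg 98.6 q [-0.3   0.83 -0.47  1.97  0.74  0.52  0.42] F [-3.1 -2.3 12.2] M [-0.41  0.59 -0.02] w 0.712
```

View pics/s22.png

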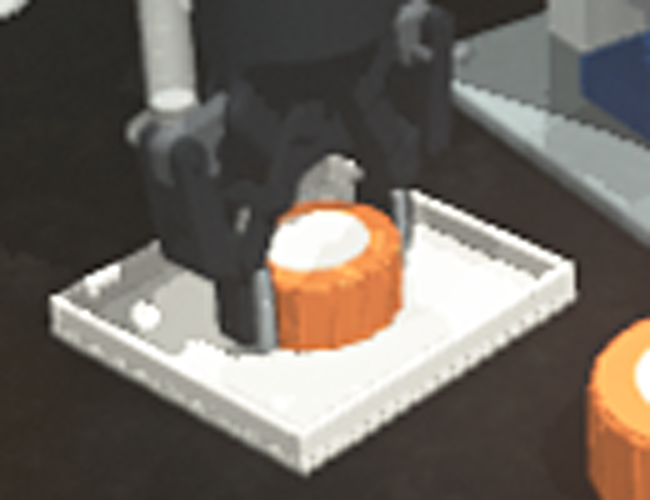

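Request:
step_arm(
  motion=[0, 0, 0.003, 0, 0, 0, 0, 0, 0.005, 0, 0, 0, 0, 0, 0.005, 0, 0, 0, 0, 0, 0.005, 0, 0, 0, 0, 0, 0.02, 0, 0, 0, 0, 0, 0.06, 0, 0, 0, 0, 0, 0.12, 0, 0, 0, 0, 0, 0.2, 0, 0, 0],
  claw=0.88,
  newtons=30,
)

```text
time_s: 35.2
ee_pos: [0.5394, 0.3021, 0.0853]
ee_rot: [-0.536, 0.462, 0.537, 0.46]
wrist_force: [0.7, 0.4, 0.2]
gripper_width: 0.878
```

Request:
step_arm(
  motion=[0, 0, 0.1, 0, 0, 0, 0, 0, 0.2, 0, 0, 0, 0, 0, 0.3, 0, 0, 0, 0, 0, 0.4, 0, 0, 0, 0, -0.1, 0.45, 0, 0, 0, 0, -0.2, 0.45, 0, 0, 0, 0, -0.3, 0.45, 0, 0, 0, 0, -0.4, 0.45, 0, 0, 0],
)

```text
time_s: 35.87
ee_pos: [0.5401, 0.1409, 0.2667]
ee_rot: [0.537, -0.461, -0.536, -0.461]
wrist_force: [1.8, 0.3, -0.6]
gripper_width: 0.88
```

```bash
python3 - <<'E'
from h import *
s=st()
p,d=cams.grab_frame("scene");cv2.imwrite("pics/scene3.png",p)
p,d=cams.grab_frame("top");cv2.imwrite("pics/top3.png",p)
E
```

```text
t 35.87 pos [0.5401 0.1409 0.2667] x [ 0.001 -0.    -1.   ] jawdeg 98.6 q [ 0.18  0.46 -0.76  1.92  0.4   0.91  0.95] F [ 1.8  0.3 -0.6] M [ 0.   -0.05 -0.02] w 0.88
```

View pics/scene3.png

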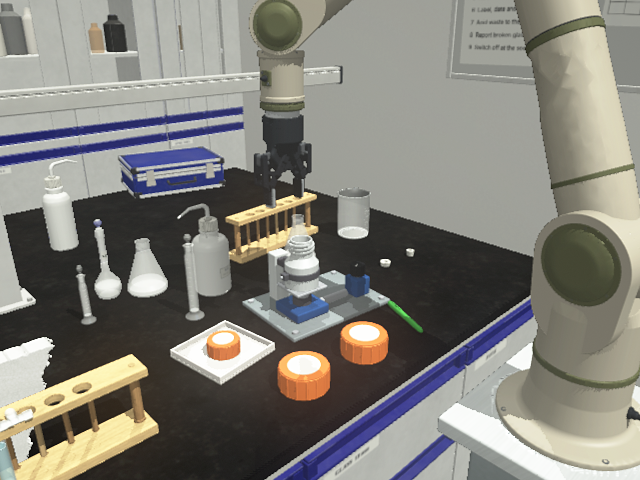

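View pics/top3.png

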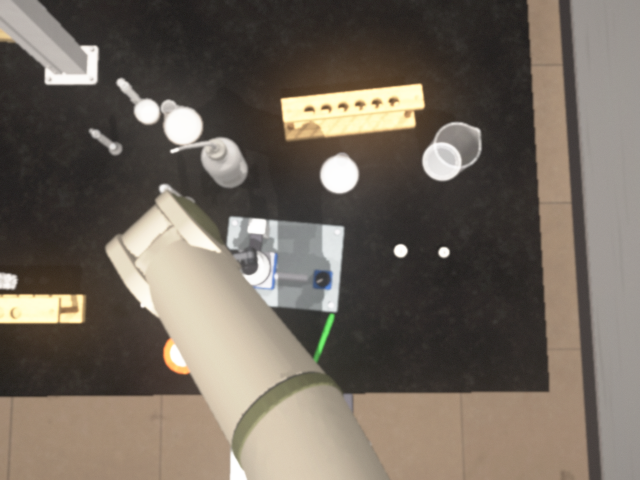

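```bash
cat >> h.py <<'E'
def blobs(n,im,box,z,thr=110,lo=5,hi=400):
    u0,v0,u1,v1=box;g=cv2.cvtColor(im[v0:v1,u0:u1],cv2.COLOR_BGR2GRAY);_,m=cv2.threshold(g,thr,255,0)
    k,l,s_,c=cv2.connectedComponentsWithStats(m)
    for i in range(1,k):
        if lo<s_[i,4]<hi: print(n,np.round(c[i]+[u0,v0],1),s_[i,2:],np.round(onz(n,*(c[i]+[u0,v0]),z),4))
E
python3 - <<'E'
from h import *
t=cv2.imread("pics/top3.png");blobs("top",t,(380,230,470,270),.013)
s=cv2.imread("pics/scene3.png");blobs("scene",s,(375,240,420,275),.008)
crop("scene",s,370,235,430,275,12,"st")
st()
E
```

```text
top [400.1 250.5] [ 15  14 161] [ 0.5868 -0.2334  0.013 ]
top [443.5 252. ] [ 12  11 108] [ 0.5821 -0.334   0.013 ]
scene [409.9 251.7] [ 9  9 55] [ 0.5824 -0.3365  0.008 ]
scene [385.  262.3] [11  8 73] [ 0.5846 -0.233   0.008 ]
t 35.97 pos [0.5407 0.1346 0.2655] x [-0.001 -0.005 -1.   ] jawdeg 98.1 q [ 0.19  0.46 -0.76  1.92  0.4   0.91  0.95] F [ 0.5 -0.9 -0.8] M [ 0.04 -0.01  0.  ] w 0.881
```

View pics/st.png

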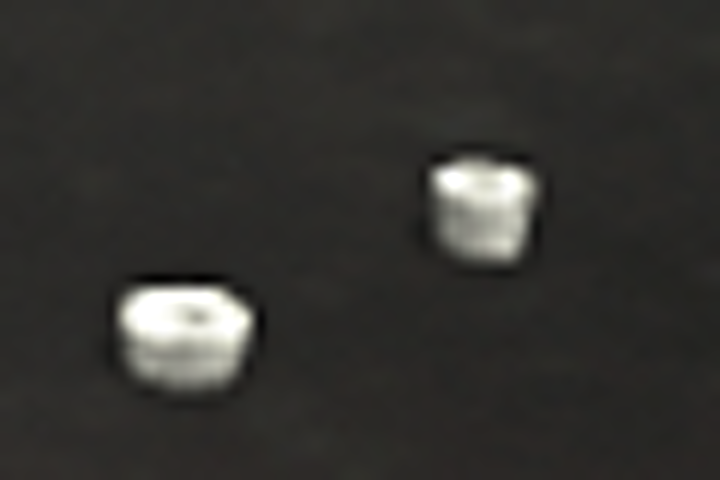

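Request:
step_arm(
  motion=[0.01, -0.08, 0, 0, 0, 0, 0.02, -0.17, 0, 0, 0, 0, 0.04, -0.26, 0, 0, 0, 0, 0.05, -0.35, 0, 0, 0, 0, 0.065, -0.44, 0, 0, 0, 0, 0.08, -0.53, 0, 0, 0, 0, 0.09, -0.62, 0, 0, 0, 0, 0.1, -0.7, -0.05, 0, 0, 0],
  claw=0.7,
)

```text
time_s: 36.63
ee_pos: [0.5824, -0.1393, 0.2489]
ee_rot: [0.538, -0.46, -0.534, -0.462]
wrist_force: [1.2, -0.4, 0.1]
gripper_width: 0.698
```

Request:
step_arm(
  motion=[0.005, -0.06, -0.05, 0, 0, 0, 0.01, -0.12, -0.1, 0, 0, 0, 0.015, -0.18, -0.16, 0, 0, 0, 0.015, -0.22, -0.22, 0, 0, 0, 0.015, -0.22, -0.28, 0, 0, 0, 0.015, -0.22, -0.33, 0, 0, 0, 0.015, -0.22, -0.37, 0, 0, 0, 0.015, -0.22, -0.37, 0, 0, 0],
)

```text
time_s: 37.3
ee_pos: [0.585, -0.2246, 0.0949]
ee_rot: [-0.535, 0.462, 0.538, 0.461]
wrist_force: [-0.8, -0.8, -0.4]
gripper_width: 0.698
```

```bash
python3 - <<'E'
from h import *
s=st();print((np.array([.5865,-.2335,.011])-s["ee_pos"])/.4)
p,d=cams.grab_frame("scene");crop("scene",p,330,180,450,290,5,"s23")
blobs("scene",p,(375,235,430,280),.008)
E
```

```text
t 37.3 pos [ 0.585  -0.2246  0.0949] x [-0.004  0.002 -1.   ] jawdeg 98.6 q [ 0.65  0.73 -0.59  1.91  0.62  0.69  1.41] F [-0.8 -0.8 -0.4] M [-0.    0.02  0.01] w 0.698
[ 0.0038183  -0.02221886 -0.20980949]
scene [409.9 251.8] [ 9  9 54] [ 0.5821 -0.3362  0.008 ]
scene [385.  262.3] [11  8 73] [ 0.5846 -0.233   0.008 ]
```

View pics/s23.png

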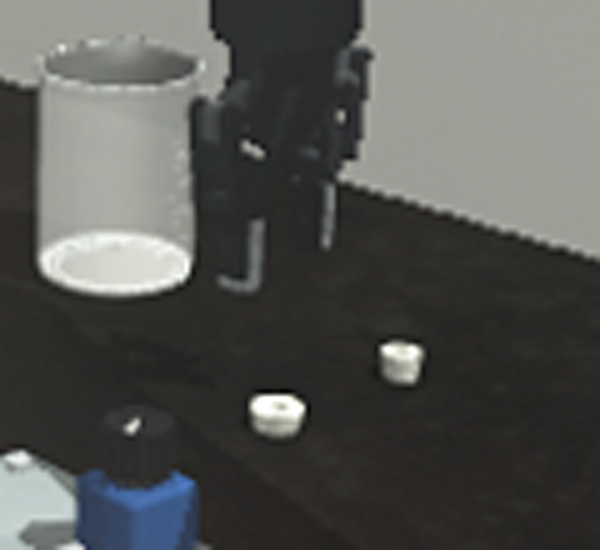

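Request:
step_arm(
  motion=[0.003, -0.01, -0.01, 0, 0, 0, 0.003, -0.02, -0.04, 0, 0, 0, 0.003, -0.021, -0.08, 0, 0, 0, 0.003, -0.021, -0.12, 0, 0, 0, 0.003, -0.021, -0.16, 0, 0, 0, 0.003, -0.021, -0.18, 0, 0, 0, 0.003, -0.021, -0.2, 0, 0, 0, 0.003, -0.021, -0.208, 0, 0, 0],
)

```text
time_s: 38.02
ee_pos: [0.5877, -0.2339, 0.014]
ee_rot: [-0.536, 0.461, 0.536, 0.461]
wrist_force: [-0.4, -0.1, -0.6]
gripper_width: 0.7
```

```bash
python3 - <<'E'
from h import *
s=st();print((np.array([.5865,-.2335,.011])-s["ee_pos"])/.4)
p,d=cams.grab_frame("scene");crop("scene",p,350,220,430,290,8,"s24")
E
```

```text
t 38.02 pos [ 0.5877 -0.2339  0.014 ] x [-0.  0. -1.] jawdeg 98.6 q [ 0.6   0.83 -0.49  1.93  0.72  0.55  1.34] F [-0.4 -0.1 -0.6] M [-0.01  0.03 -0.07] w 0.7
[-0.00290738  0.0008864  -0.00752151]
```

View pics/s24.png

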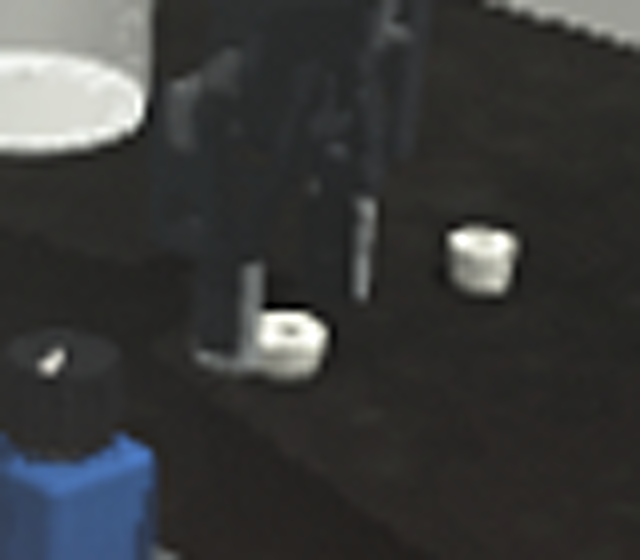

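Request:
step_arm(
  motion=[-0.003, 0, -0.006, 0, 0, 0, -0.004, 0, -0.006, 0, 0, 0, -0.004, 0, -0.006, 0, 0, 0, -0.004, 0, -0.006, 0, 0, 0, -0.004, 0, -0.006, 0, 0, 0, -0.004, 0, -0.006, 0, 0, 0, -0.004, 0, -0.006, 0, 0, 0, -0.004, 0, -0.006, 0, 0, 0],
  claw=0,
  newtons=30,
)

```text
time_s: 38.73
ee_pos: [0.5862, -0.2339, 0.0129]
ee_rot: [0.536, -0.461, -0.536, -0.461]
wrist_force: [-1.8, 0.3, 7.0]
gripper_width: 0.289
```

```bash
python3 - <<'E'
from h import *
s=st()
p,d=cams.grab_frame("scene");crop("scene",p,350,220,430,290,8,"s25")
E
```

```text
t 38.73 pos [ 0.5862 -0.2339  0.0129] x [ 0.    -0.001 -1.   ] jawdeg 98.6 q [ 0.6   0.83 -0.49  1.94  0.73  0.55  1.33] F [-1.8  0.3  7. ] M [0.07 0.43 0.02] w 0.289
```

View pics/s25.png

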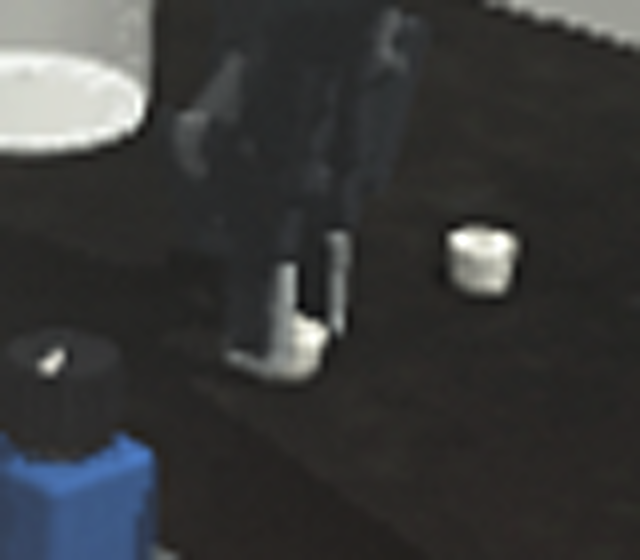

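Request:
step_arm(
  motion=[0, 0, 0.01, 0, 0, 0, 0, 0, 0.03, 0, 0, 0, 0, 0, 0.06, 0, 0, 0, 0, 0, 0.1, 0, 0, 0, 0, 0, 0.15, 0, 0, 0, 0, 0, 0.2, 0, 0, 0, 0, 0, 0.25, 0, 0, 0, 0, 0, 0.3, 0, 0, 0],
)

```text
time_s: 39.45
ee_pos: [0.5861, -0.2337, 0.1344]
ee_rot: [0.536, -0.461, -0.536, -0.461]
wrist_force: [0.2, -0.3, -0.3]
gripper_width: 0.287
```

```bash
python3 - <<'E'
from h import *
s=st();print((np.array([.545,.0967,.26])-s["ee_pos"])/.4)
p,d=cams.grab_frame("scene");crop("scene",p,320,150,420,250,6,"s26")
E
```

```text
t 39.45 pos [ 0.5861 -0.2337  0.1344] x [ 0.001 -0.    -1.   ] jawdeg 98.6 q [ 0.69  0.69 -0.63  1.88  0.57  0.76  1.47] F [ 0.2 -0.3 -0.3] M [-0.02  0.01 -0.03] w 0.287
[-0.10274877  0.82591525  0.31397491]
```

View pics/s26.png

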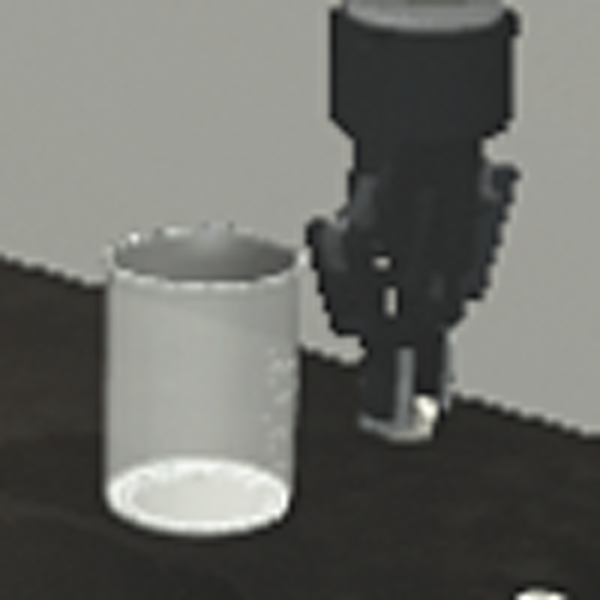

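Request:
step_arm(
  motion=[0, 0.02, 0.06, 0, 0, -0.07, 0, 0.06, 0.13, 0, 0, -0.15, 0, 0.12, 0.2, 0, 0, -0.22, -0.01, 0.18, 0.26, 0, 0, -0.3, -0.02, 0.25, 0.31, 0, 0, -0.37, -0.03, 0.33, 0.31, 0, 0, -0.45, -0.04, 0.41, 0.31, 0, 0, -0.52, -0.05, 0.49, 0.31, 0, 0, -0.59],
)

```text
time_s: 40.17
ee_pos: [0.5657, -0.0362, 0.2579]
ee_rot: [-0.272, 0.652, 0.271, 0.654]
wrist_force: [0.5, 0.2, -0.4]
gripper_width: 0.288
```

Request:
step_arm(
  motion=[-0.01, 0.07, 0, 0, 0, 0, -0.02, 0.14, 0, 0, 0, 0, -0.03, 0.21, 0, 0, 0, 0, -0.04, 0.27, 0, 0, 0, 0, -0.053, 0.32, 0, 0, 0, 0, -0.053, 0.336, 0, 0, 0, 0, -0.053, 0.336, 0, 0, 0, 0, -0.053, 0.336, 0, 0, 0, 0],
)

```text
time_s: 40.83
ee_pos: [0.5451, 0.0961, 0.2567]
ee_rot: [-0.274, 0.652, 0.273, 0.652]
wrist_force: [0.2, -0.5, -0.8]
gripper_width: 0.291
```

```bash
python3 - <<'E'
from h import *
s=st();print((np.array([.545,.0967,.19])-s["ee_pos"])/.4)
p,d=cams.grab_frame("scene");crop("scene",p,250,160,350,270,6,"s27")
E
```

```text
t 40.83 pos [0.5451 0.0961 0.2567] x [ 0. -0. -1.] jawdeg 45.5 q [ 0.09  0.41 -0.51  1.95  0.27  0.84  0.24] F [ 0.2 -0.5 -0.8] M [-0.03  0.05 -0.02] w 0.291
[-1.33794911e-04  1.57833405e-03 -1.66690712e-01]
```

View pics/s27.png

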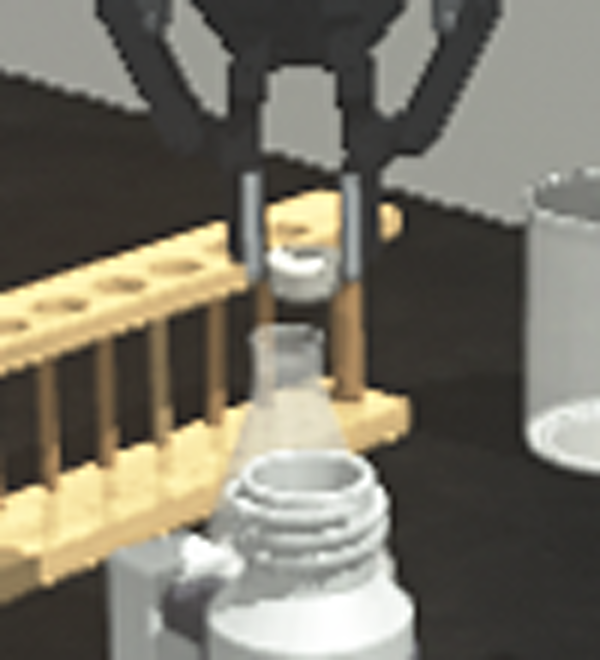

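Request:
step_arm(
  motion=[0, 0.001, -0.02, 0, 0, 0, 0, 0.001, -0.05, 0, 0, 0, 0, 0.001, -0.08, 0, 0, 0, 0, 0.001, -0.11, 0, 0, 0, 0, 0.001, -0.14, 0, 0, 0, 0, 0.001, -0.16, 0, 0, 0, 0, 0.001, -0.168, 0, 0, 0, 0, 0.001, -0.168, 0, 0, 0],
)

```text
time_s: 41.55
ee_pos: [0.5446, 0.0963, 0.1881]
ee_rot: [-0.273, 0.653, 0.273, 0.652]
wrist_force: [0.1, 0.6, -0.5]
gripper_width: 0.289
```

```bash
python3 - <<'E'
from h import *
s=st()
p,d=cams.grab_frame("scene");crop("scene",p,250,190,350,280,7,"s28")
E
```

```text
t 41.55 pos [0.5446 0.0963 0.1881] x [-0.002 -0.    -1.   ] jawdeg 45.4 q [ 0.05  0.5  -0.46  2.02  0.34  0.7   0.17] F [ 0.1  0.6 -0.5] M [ 0.03  0.06 -0.01] w 0.289
```

View pics/s28.png

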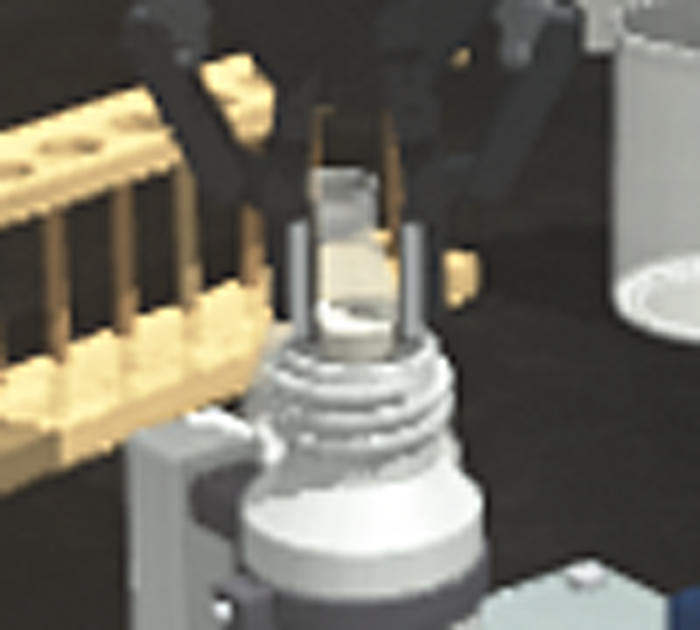

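Request:
step_arm(
  motion=[0, 0, 0, 0, 0, 0, 0, 0, 0, 0, 0, 0, 0, 0, 0, 0, 0, 0, 0, 0, 0, 0, 0, 0, 0, 0, 0.02, 0, 0, 0, 0, 0, 0.06, 0, 0, 0, 0, 0, 0.12, 0, 0, 0, 0, 0, 0.18, 0, 0, 0],
  claw=0.7,
)

```text
time_s: 42.27
ee_pos: [0.5445, 0.0972, 0.2622]
ee_rot: [-0.273, 0.652, 0.274, 0.652]
wrist_force: [0.5, 0.2, 0.3]
gripper_width: 0.699
```

```bash
python3 - <<'E'
from h import *
s=st()
p,d=cams.grab_frame("scene");cv2.imwrite("pics/scene4.png",p);crop("scene",p,250,190,350,280,7,"s29")
blobs("scene",p,(370,235,440,290),.008)
E
```

```text
t 42.27 pos [0.5445 0.0972 0.2622] x [-0.001  0.    -1.   ] jawdeg 45.5 q [ 0.09  0.41 -0.51  1.95  0.26  0.85  0.24] F [0.5 0.2 0.3] M [ 0.02 -0.02 -0.01] w 0.699
scene [409.9 251.8] [ 9  9 54] [ 0.5821 -0.3362  0.008 ]
```

View pics/s29.png

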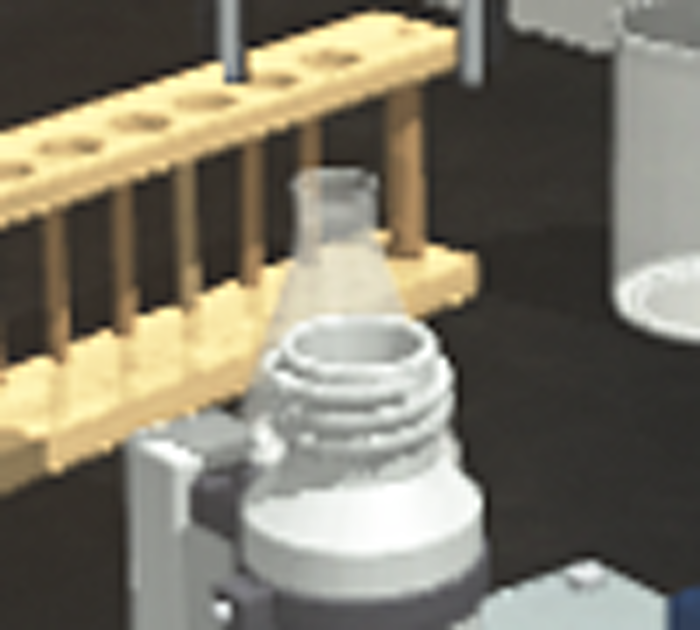

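View pics/scene4.png

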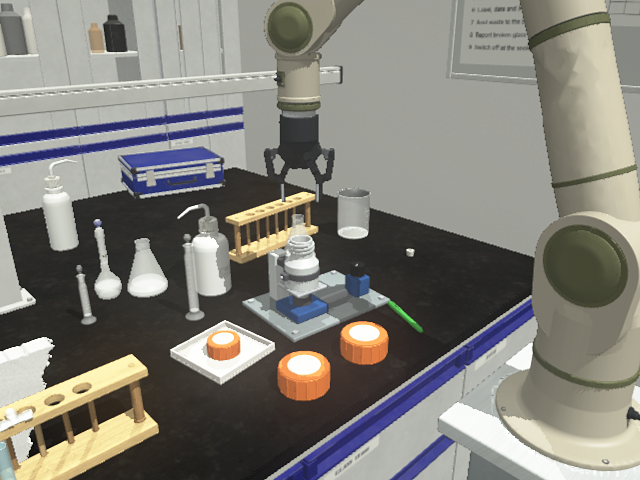

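Request:
step_arm(
  motion=[0.01, -0.08, 0, 0, 0, 0, 0.02, -0.17, 0, 0, 0, 0, 0.03, -0.26, 0, 0, 0, 0, 0.04, -0.35, 0, 0, 0, 0, 0.05, -0.44, 0, 0, 0, 0, 0.06, -0.53, 0, 0, 0, 0, 0.08, -0.62, 0, 0, 0, 0, 0.094, -0.7, -0.03, 0, 0, 0],
)

```text
time_s: 42.98
ee_pos: [0.5838, -0.1857, 0.2516]
ee_rot: [-0.274, 0.651, 0.272, 0.653]
wrist_force: [1.0, -0.4, -0.2]
gripper_width: 0.7
```

Request:
step_arm(
  motion=[0, -0.08, -0.04, 0, 0, 0, 0, -0.16, -0.08, 0, 0, 0, 0, -0.24, -0.14, 0, 0, 0, 0, -0.31, -0.2, 0, 0, 0, 0, -0.36, -0.28, 0, 0, 0, 0, -0.38, -0.34, 0, 0, 0, 0, -0.38, -0.4, 0, 0, 0, 0, -0.38, -0.4, 0, 0, 0],
)

```text
time_s: 43.65
ee_pos: [0.5799, -0.335, 0.0848]
ee_rot: [-0.271, 0.654, 0.275, 0.651]
wrist_force: [-0.7, 0.1, -0.8]
gripper_width: 0.698
```

```bash
python3 - <<'E'
from h import *
s=st();print((np.array([.5822,-.335,.012])-s["ee_pos"])/.4)
p,d=cams.grab_frame("scene");crop("scene",p,370,190,450,280,7,"s30")
blobs("scene",p,(370,235,440,290),.008)
p,d=cams.grab_frame("top");cv2.imwrite("pics/top5.png",p);cv2.imwrite("pics/scene5.png",p)
E
```

```text
t 43.65 pos [ 0.5799 -0.335   0.0848] x [-0.006  0.003 -1.   ] jawdeg 45.4 q [ 0.67  0.74 -0.36  1.82  0.4   0.66  0.86] F [-0.7  0.1 -0.8] M [0.03 0.06 0.01] w 0.698
[ 5.67522000e-03 -2.33250868e-05 -1.82122744e-01]
scene [409.9 251.7] [ 9  9 55] [ 0.5824 -0.3365  0.008 ]
```

View pics/s30.png

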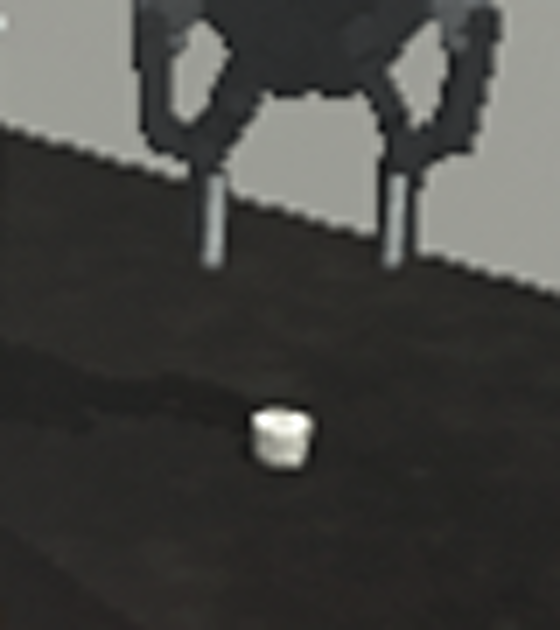

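View pics/top5.png

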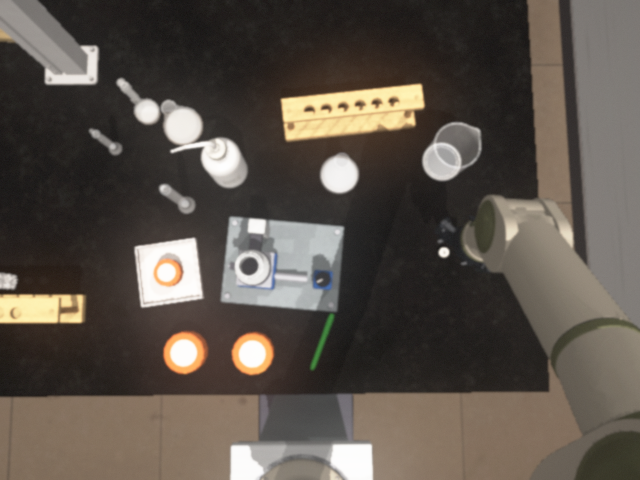

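Request:
step_arm(
  motion=[0.003, 0, -0.02, 0, 0, 0, 0.003, 0, -0.05, 0, 0, 0, 0.003, 0, -0.08, 0, 0, 0, 0.003, 0, -0.11, 0, 0, 0, 0.003, 0, -0.14, 0, 0, 0, 0.003, 0, -0.16, 0, 0, 0, 0.003, 0, -0.175, 0, 0, 0, 0.003, 0, -0.184, 0, 0, 0],
)

```text
time_s: 44.42
ee_pos: [0.5834, -0.3346, 0.0142]
ee_rot: [-0.273, 0.652, 0.274, 0.652]
wrist_force: [-0.2, 0.6, -0.1]
gripper_width: 0.7
```

```bash
python3 - <<'E'
from h import *
s=st();print((np.array([.5822,-.335,.012])-s["ee_pos"])/.4)
p,d=cams.grab_frame("scene");crop("scene",p,370,210,450,280,8,"s31")
E
```

```text
t 44.42 pos [ 0.5834 -0.3346  0.0142] x [-0.001  0.001 -1.   ] jawdeg 45.5 q [ 0.63  0.83 -0.31  1.84  0.45  0.54  0.82] F [-0.2  0.6 -0.1] M [ 0.07 -0.03 -0.02] w 0.7
[-0.00293873 -0.00089477 -0.00549588]
```

View pics/s31.png

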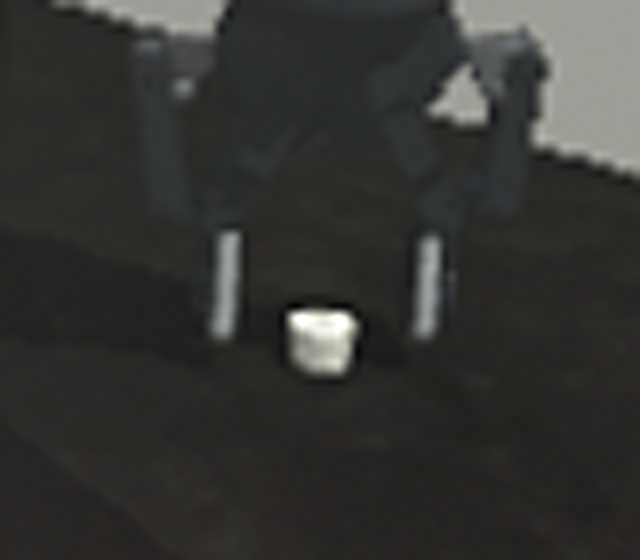

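Request:
step_arm(
  motion=[-0.002, 0, -0.005, 0, 0, 0, -0.002, 0, -0.005, 0, 0, 0, -0.002, 0, -0.005, 0, 0, 0, -0.002, 0, -0.005, 0, 0, 0, -0.002, 0, -0.005, 0, 0, 0, -0.002, 0, -0.005, 0, 0, 0, -0.002, 0, -0.005, 0, 0, 0, -0.002, 0, -0.005, 0, 0, 0],
  claw=0,
  newtons=30,
)

```text
time_s: 45.13
ee_pos: [0.5831, -0.3351, 0.014]
ee_rot: [-0.274, 0.652, 0.273, 0.652]
wrist_force: [-0.6, -0.1, 5.8]
gripper_width: 0.22
```

```bash
python3 - <<'E'
from h import *
s=st()
p,d=cams.grab_frame("scene");crop("scene",p,370,210,450,280,8,"s32")
E
```

```text
t 45.13 pos [ 0.5831 -0.3351  0.014 ] x [ 0.001 -0.    -1.   ] jawdeg 45.5 q [ 0.63  0.83 -0.31  1.85  0.45  0.53  0.82] F [-0.6 -0.1  5.8] M [0.08 0.27 0.03] w 0.22
```

View pics/s32.png

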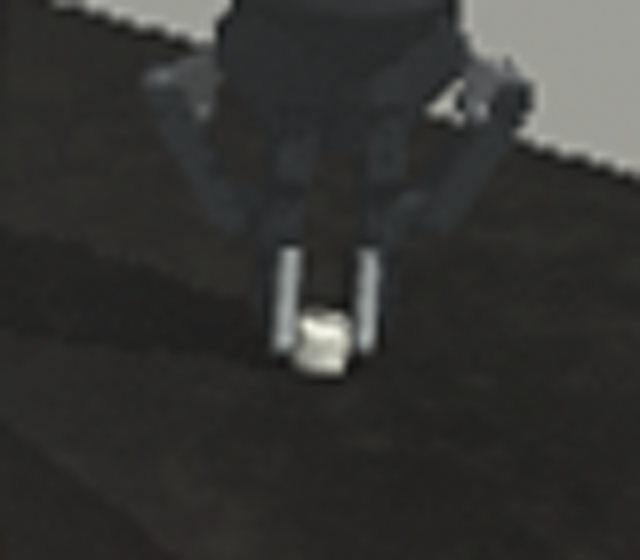

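Gripped. Lift and transport.

Request:
step_arm(
  motion=[0, 0, 0.02, 0, 0, 0, 0, 0, 0.06, 0, 0, 0, 0, 0, 0.12, 0, 0, 0, 0, 0, 0.2, 0, 0, 0, 0, 0, 0.3, 0, 0, 0, 0, 0, 0.4, 0, 0, 0, 0, 0, 0.5, 0, 0, 0, 0, 0, 0.6, 0, 0, 0],
)

```text
time_s: 45.85
ee_pos: [0.5824, -0.3347, 0.2558]
ee_rot: [-0.273, 0.652, 0.274, 0.652]
wrist_force: [0.2, -0.6, -0.3]
gripper_width: 0.221
```

Request:
step_arm(
  motion=[-0.01, 0.08, 0, 0, 0, 0, -0.02, 0.17, 0, 0, 0, 0, -0.03, 0.26, 0, 0, 0, 0, -0.04, 0.35, 0, 0, 0, 0, -0.05, 0.44, 0, 0, 0, 0, -0.06, 0.53, 0, 0, 0, 0, -0.075, 0.62, 0, 0, 0, 0, -0.09, 0.7, 0, 0, 0, 0],
)

```text
time_s: 46.52
ee_pos: [0.5462, -0.0526, 0.254]
ee_rot: [-0.274, 0.652, 0.274, 0.652]
wrist_force: [0.4, 0.6, 0.3]
gripper_width: 0.221
```

Request:
step_arm(
  motion=[0, 0.08, 0, 0, 0, 0, 0, 0.16, 0, 0, 0, 0, 0, 0.24, 0, 0, 0, 0, 0, 0.3, 0, 0, 0, 0, 0, 0.35, 0, 0, 0, 0, 0, 0.378, 0, 0, 0, 0, 0, 0.378, 0, 0, 0, 0, 0, 0.378, 0, 0, 0, 0],
)

```text
time_s: 47.18
ee_pos: [0.5468, 0.0958, 0.2535]
ee_rot: [-0.274, 0.652, 0.273, 0.652]
wrist_force: [0.4, -0.3, 0.3]
gripper_width: 0.216
```

```bash
python3 - <<'E'
from h import *
s=st();print((np.array([.545,.0967,.19])-s["ee_pos"])/.4)
p,d=cams.grab_frame("scene");crop("scene",p,250,160,350,270,6,"s33")
E
```

```text
t 47.18 pos [0.5468 0.0958 0.2535] x [-0.    -0.001 -1.   ] jawdeg 45.5 q [ 0.1   0.42 -0.51  1.95  0.27  0.84  0.23] F [ 0.4 -0.3  0.3] M [-0.02 -0.03 -0.08] w 0.216
[-0.00443529  0.00216022 -0.15873749]
```

View pics/s33.png

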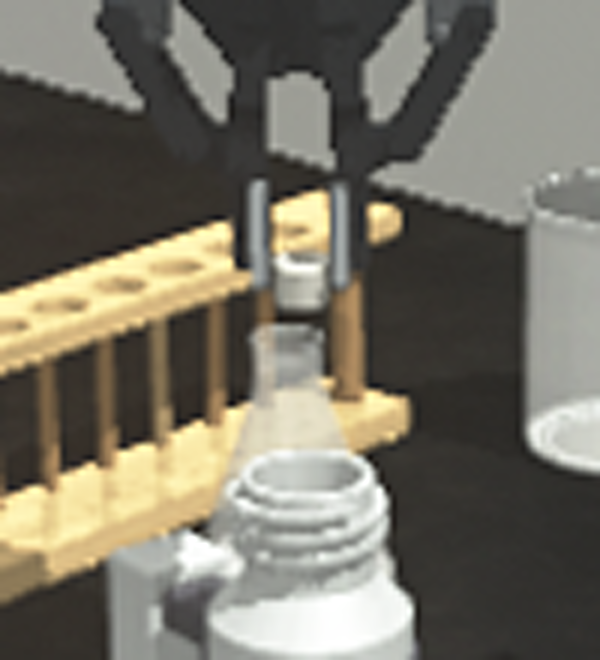

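Request:
step_arm(
  motion=[-0.003, 0.001, -0.02, 0, 0, 0, -0.004, 0.002, -0.05, 0, 0, 0, -0.004, 0.002, -0.08, 0, 0, 0, -0.004, 0.002, -0.11, 0, 0, 0, -0.004, 0.002, -0.14, 0, 0, 0, -0.004, 0.002, -0.155, 0, 0, 0, -0.004, 0.002, -0.158, 0, 0, 0, -0.004, 0.002, -0.158, 0, 0, 0],
)

```text
time_s: 47.9
ee_pos: [0.5451, 0.0963, 0.1898]
ee_rot: [-0.273, 0.653, 0.273, 0.652]
wrist_force: [-0.8, 0.4, 0.2]
gripper_width: 0.216
```

```bash
python3 - <<'E'
from h import *
s=st()
p,d=cams.grab_frame("scene");crop("scene",p,250,190,350,280,7,"s34")
E
```

```text
t 47.9 pos [0.5451 0.0963 0.1898] x [-0.001 -0.    -1.   ] jawdeg 45.4 q [ 0.06  0.5  -0.47  2.02  0.34  0.7   0.16] F [-0.8  0.4  0.2] M [-0.03 -0.05 -0.02] w 0.216
```

View pics/s34.png

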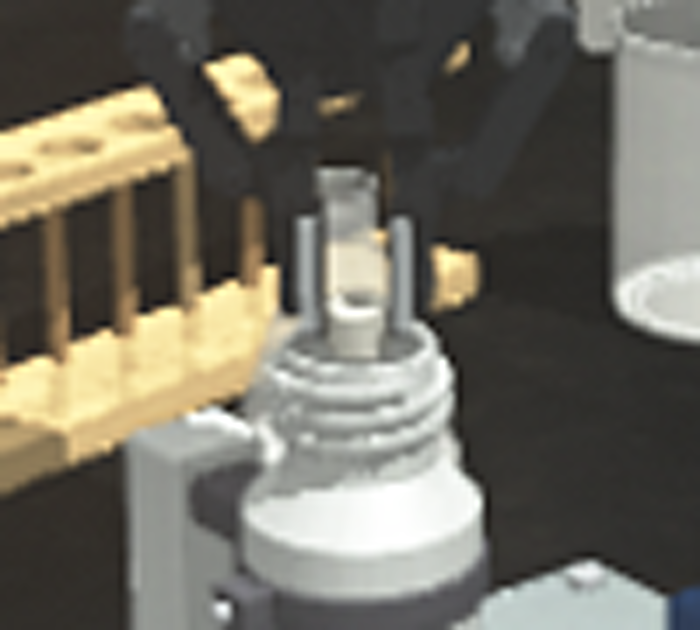

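Request:
step_arm(
  motion=[0, 0, 0, 0, 0, 0, 0, 0, 0, 0, 0, 0, 0, 0, 0, 0, 0, 0, 0, 0, 0, 0, 0, 0, 0, 0, 0.02, 0, 0, 0, 0, 0, 0.08, 0, 0, 0, 0, 0, 0.16, 0, 0, 0, 0, 0, 0.25, 0, 0, 0],
  claw=0.7,
)

```text
time_s: 48.62
ee_pos: [0.5444, 0.0971, 0.291]
ee_rot: [-0.273, 0.653, 0.274, 0.651]
wrist_force: [0.0, -0.3, 0.5]
gripper_width: 0.699
```

Request:
step_arm(
  motion=[0, -0.08, 0.03, 0, 0, 0, -0.02, -0.17, 0.06, 0, 0, 0, -0.04, -0.26, 0.06, 0, 0, 0, -0.06, -0.35, 0.06, 0, 0, 0, -0.08, -0.44, 0.06, 0, 0, 0, -0.1, -0.53, 0.06, 0, 0, 0, -0.13, -0.62, 0.06, 0, 0, 0, -0.16, -0.7, 0.06, 0, 0, 0],
)

```text
time_s: 49.28
ee_pos: [0.4805, -0.1851, 0.3151]
ee_rot: [-0.273, 0.652, 0.273, 0.652]
wrist_force: [1.0, -0.3, -0.4]
gripper_width: 0.701
```

Request:
step_arm(
  motion=[-0.05, -0.08, 0, 0, 0, 0, -0.1, -0.16, 0, 0, 0, 0, -0.15, -0.24, 0, 0, 0, 0, -0.2, -0.32, 0, 0, 0, 0, -0.25, -0.4, 0, 0, 0, 0, -0.3, -0.48, 0, 0, 0, 0, -0.35, -0.56, 0, 0, 0, 0, -0.4, -0.64, 0, 0, 0, 0],
)

```text
time_s: 49.95
ee_pos: [0.3201, -0.4402, 0.3152]
ee_rot: [-0.274, 0.652, 0.273, 0.652]
wrist_force: [1.4, -0.2, 0.0]
gripper_width: 0.694
```

```bash
python3 - <<'E'
from h import *
s=st()
p,d=cams.grab_frame("scene");cv2.imwrite("pics/scene6.png",p);crop("scene",p,160,220,380,385,3.6,"s35")
p,d=cams.grab_frame("top");cv2.imwrite("pics/top6.png",p);crop("top",p,80,60,500,380,1.9,"t6");crop("top",p,225,235,285,295,10,"t7")
E
```

```text
t 49.95 pos [ 0.3201 -0.4402  0.3152] x [ 0.001 -0.001 -1.   ] jawdeg 45.5 q [ 1.11  0.32 -0.36  1.91  0.14  0.94  1.48] F [ 1.4 -0.2  0. ] M [-0.07  0.   -0.03] w 0.694
```

View pics/s35.png

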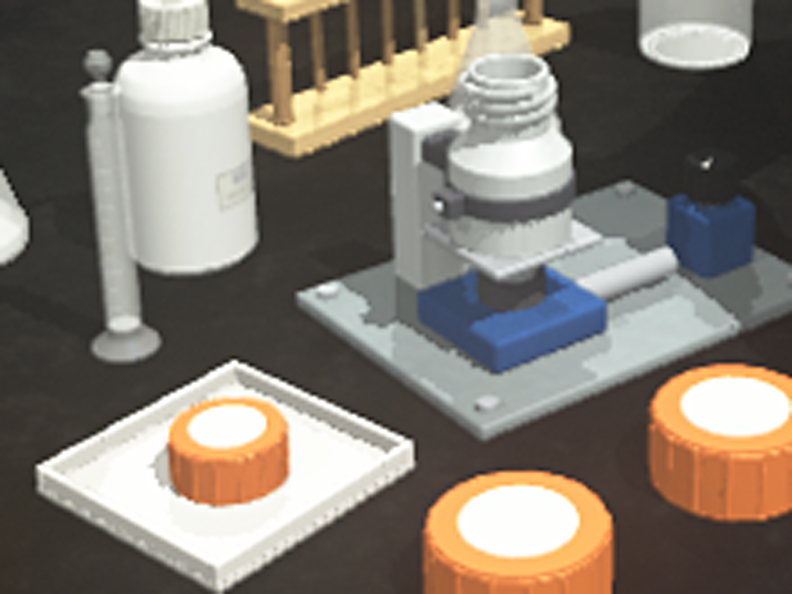

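View pics/t6.png

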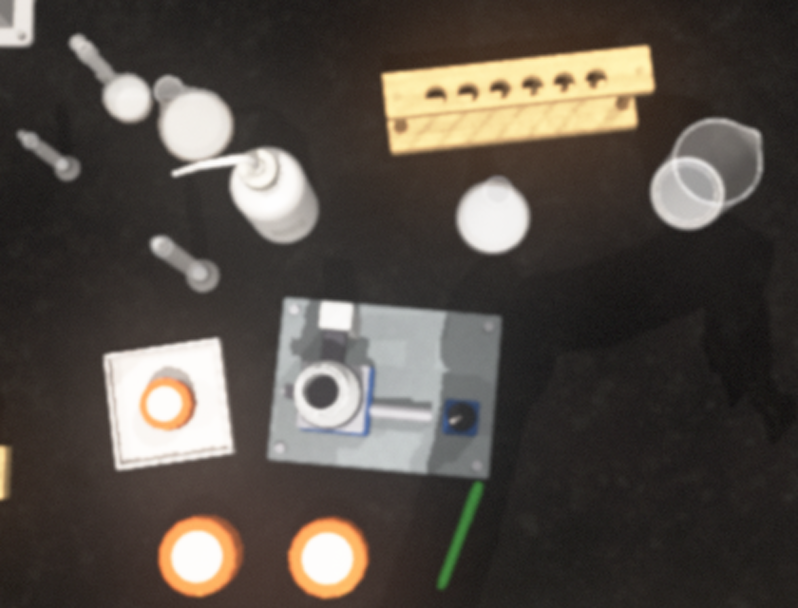

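View pics/t7.png

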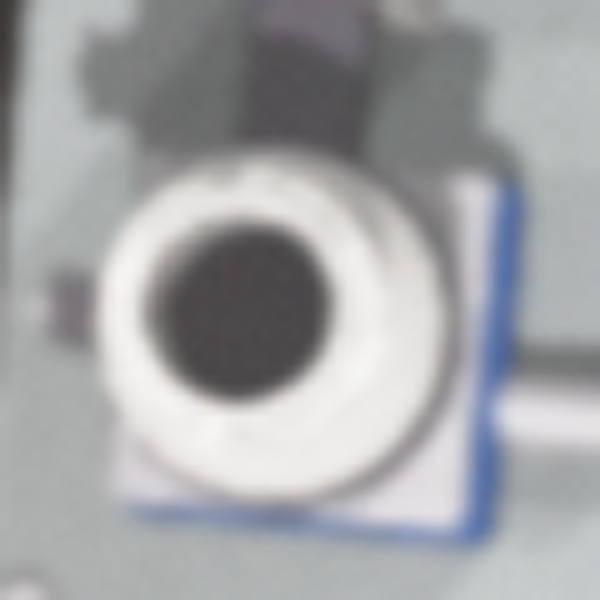

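View pics/scene6.png

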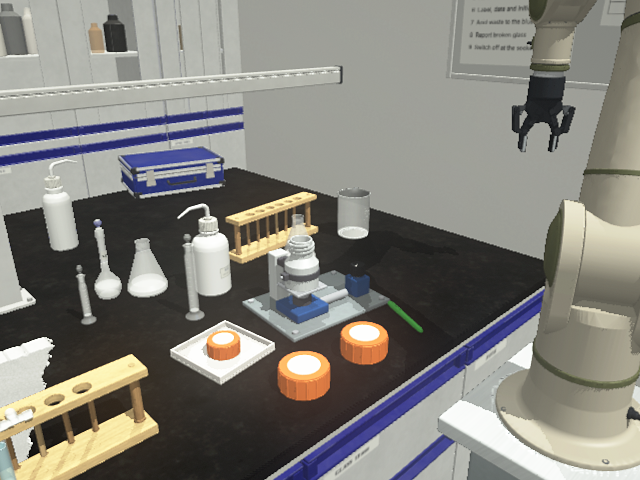

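```bash
python3 - <<'E'
from h import *
zs=[];bs=[]
for i in range(4):
    p,d=cams.grab_frame("top");w=cloud("top",d)
    zs+=list(w[280:286,266:271,2].ravel());bs+=list(w[245:300,288:300,2].ravel())
print("platform z",np.nanmedian(zs),np.round(np.nanpercentile(zs,[10,90]),4),"plate",np.nanmedian(bs))
d0=np.load("pics/top0.npy");w=cloud("top",d0);print("initial",np.nanmedian(w[280:286,266:271,2]))
p,d=cams.grab_frame("scene");crop("scene",p,335,255,380,300,14,"s36");crop("scene",p,270,270,340,325,11,"s37")
E
```

```text
platform z 0.07566158210361373 [0.0731 0.0782] plate 0.010964074045677785
initial 0.0646438225376269
```

View pics/s36.png

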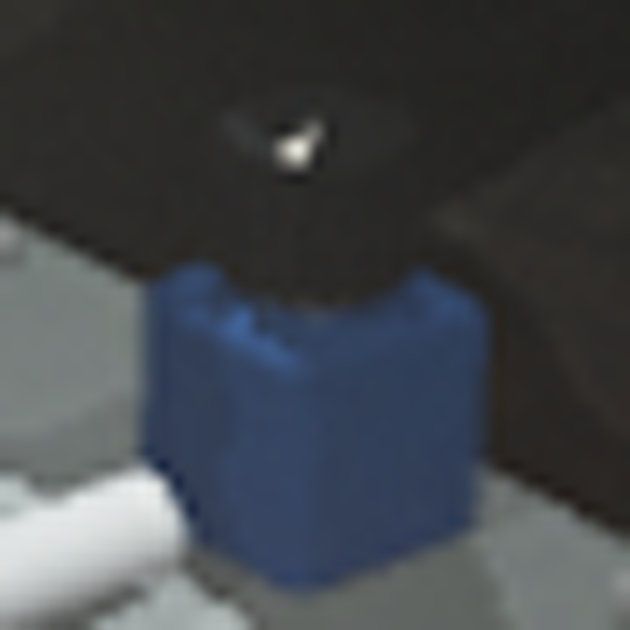

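View pics/s37.png

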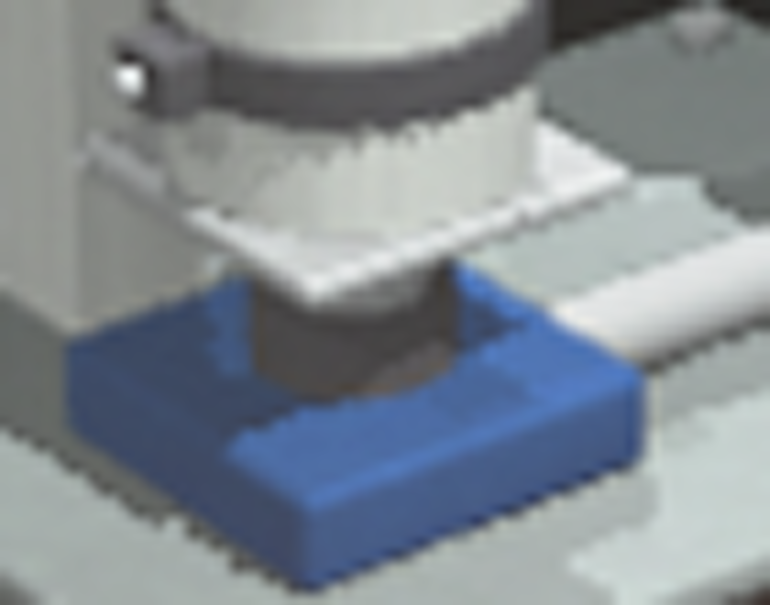

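```bash
python3 -c "
from h import *
print(env.finish_job())"
```

```text
the job is handed in; nothing more can be done
None
```

I did the whole job in the order asked and handed it in at about 50 s. I got no verdict back.

- **Jack:** I turned the knob clockwise about 318° in two grips, until the torque rose to 0.35 N m against the hard stop. The last depth check put the platform at about 75 to 76 mm, level with the canister's underside, with no gap visible. It was left raised.
- **Knob position:** I measured it about 11 mm off where "straight to the stand's -y" would put it. I used the measured position, and the grip confirmed it.
- **Cap:** I unscrewed it anticlockwise about 1.65 turns in two grips, raising the gripper with the thread so nothing was forced. It came free in hand, with almost no vertical force when I lifted it. It lies flat and right way up near the middle of the white tray.
- **Stoppers:** I found two on the bench, one wide and one narrow, and released each in the canister mouth. Neither is on the bench or stand any more. The inside of the canister shows dark in the images, so I couldn't see them lying in it. Neither camera showed any other stopper.
- **Bystanders:** The flask, wash bottle and cylinder stand where they were, and the arm was clear of everything when I handed in.

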